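# Lock the bench strap shear with its pin

## Task

Make the strap shear safe before leaving the bench: push its raised lever all the way down onto the stop, then put the loose bent lock pin through the yellow fork and the lever from whichever side is free, fully home with its bend up against the fork. Let go of everything and leave the other things on the bench undisturbed.

Things in the scene. Friction and masses are not known exactly. Their poses are not given: they have to be found in the camera images.
- shear: Green bench strap shear, bolted down. Origin on the bench; -x points along the lever from pivot to black grip. Base x -95..205, y -55..55, 14 mm high. Frame x -15..190, y 8..62, to 151 mm high at the pivot boss. Yellow keeper fork at x -62..-18: two cheeks 142 mm high, 12 mm thick, outer faces at y +-22, 20 mm gap for the lever; an 18 mm round hole along y through each.
- lock_hole (a point): Midpoint between the fork's two cheeks on the common axis of their 18 mm holes, at (-40, 0, 120) mm in the shear's frame, same axes: the hole axis is its y (level). The cheeks' outer faces are 22 mm either side of it along y.
- lever (a joint): Shear lever, rad: 0 = down on its stop, level, its 18 mm hole in line with the fork's; grows as the grip rises; starts 0.28 to 0.6. Pivot along the shear's y at (150, 0, 120) mm. Steel bar 12 mm thick, 40 mm high, hole 190 mm from the pivot; black round grip, 28 mm diameter, 250 to 390 mm from the pivot on the bar's centre line. Stiff: stays where left; 5 to 10 N down on the grip moves it.
- lever_grip (a point): Point on the lever's centre line, inside the black grip, 260 mm from the pivot (10 mm from the grip's inner end); with the lever down it lies at (-110, 0, 120) mm in the shear's frame. The axes are the lever's.
- pin: Loose L-shaped oiled steel lock pin, 14 mm thick, 200 g, lying flat (axis 7 mm high). Origin on the shank's axis, 29 mm from the axis of the bent handle; +x points along the shank to the tip, 71 mm away (last 12 mm tapers to 6 mm). Red handle: 60 mm along +y from x = -29 mm. Home: bend touches a cheek, origin at lock_hole; the handle may point any way and swings down when released.
- pin_tip (a point): Tip of the lock pin, 71 mm along own +x from the pin's origin.
- dye_bottle: Bystander: upright black bottle with yellow label, 60 mm diameter, 180 mm tall, 400 g, origin at centre of its foot. Stands 125 to 140 mm to one side of the fork (either side) and blocks that side.
- soap_tin: Bystander: white tin with brass-orange lid, 83 mm diameter, 30 mm high, 250 g, origin at centre of its underside. Stands on the other side of the fork, low enough to work above.
- tape_measure: Bystander: yellow tape measure, 75 x 40 mm and 70 mm high, 300 g, origin at centre of its underside.
- wax_block: Bystander: amber wax block 60 x 36 x 30 mm, 120 g, origin at centre of its underside; lies close beside the pin's shank, on the side away from its handle, its near face about 40 to 48 mm from the shank's axis.
There are look-alikes about, which are no part of the job. There is more than one size of the pin; the one meant has the size given above.

How it is judged (in metres and radians):
On the way:
1. the lever is pushed down onto its stop (value of joint lever below 0.03 rad), for 0.2 s.
At the end, for the whole second after the job is handed in: The lever is down (joint under 0.04 rad) and the pin runs through both cheeks and the lever, fully home: its origin within 8 mm of lock_hole (so the bend is at the fork's face), its shank along the hole axis within 0.13 rad, at rest (value of joint lever below 0.04 rad and distance between pin and lock_hole below 0.008 m and angle between the x axis of pin and the y axis of lock_hole, either way round below 0.13 rad and linear speed of pin below 0.02 m/s); the robot touches nothing.
It fails at once if a bystander is pushed more than 20 mm from its place, or the bottle is tipped (distance of any of dye_bottle, soap_tin, tape_measure, wax_block from where it was at the start of the episode above 0.02 m or angle between dye_bottle's own z axis and vertical above 0.4 rad).
It also fails if it takes over 67 s, if anything falls off the work surface, if the arm or the gripper's body presses on something with over 40 N, if the wrist force passes 120 N, or if a joint passes its speed limit or range.

## Robot

A 6-joint arm with a two-finger parallel gripper is mounted at the origin on the work surface. World frame = base frame: x ahead of the robot, y to its left, z up, the work surface at z = 0. Lengths are in m, angles in degrees, forces in N, time in s.
With the tool pointing down it reaches from about 0.35 to 0.875 m from the base axis. Payload 4.2 kg.
Tool frame: the origin (TCP) lies between the finger pads; the fingertips stand 11 mm ahead of it and the grasp point (between the pads) lies 8 mm behind it; z points along the fingers, y is the direction in which the jaws open and shut (so a half turn about z gives the same grasp; the last joint's range is limited). The gripper opens to 87 mm and grips with 3 to 60 N. Pads are 19 mm wide; open, the fingers measure 117 mm over their backs; the gripper's body (75 mm by 190 mm) begins 51 mm behind the grasp point.
Start: joints at [-61.73, 22.042, 0.453, 0, -68.411, -14.817], TCP at [0.145, -0.608, 0.204] pointing down, gripper open.
Joint ranges: [-179.83, 179.83], [-69.29, 118.12], [-61.27, 80.66], [-181.25, 117.63], [-171.15, -9.14], [-177.46, 177.46]. Speed limits (degrees/s): [159.86, 159.86, 180, 180, 180, 180].

## Interface

Orientations are given as a 3x3 rotation matrix whose columns are the frame's x, y, z axes.
In Python, from station import sense, capture, get_calibration, finish_job, search_frame, cut_out gives the robot as it stands.
- The arm moves only by the tool arm_command, never from a script. Its argument "rows" is a list of rows, each an object with "fingers": the opening in per cent of the stroke, from 0 (shut) to 100 (fully open); "travel": the shift along the tool's x, y, z in cm, a list of three; "roll": the turn about the tool's z in degrees. A call has 1 to 10 rows; each row is the pose to reach, as a shift and turn from the pose commanded when the call began, along the tool's axes at that moment; what a row does not reach only later rows make up. A row lasts 1/10 s, in which the tool goes at most 50 mm and 8.59 degrees, less where a joint would pass 70% of its speed; a pose out of reach is approached as far as the arm can. A call with a gripper value outside its range is refused whole. The fingers move at their own pace and stop on an object; the grip force is fixed at half the most. Time passes only in rows, so rows that repeat a pose let the fingers close. It gives the time, the measured TCP pose, the force and the opening at its end, in the units of the state.
- sense(): the state, without advancing time (a new reading comes with each control period).
- capture(name): name is "scene" or "side" or "wrist"; returns (picture, depth): 480x640x3 uint8, red, green, blue; 480x640 float32, m along the optical axis (not along the pixel's ray), 0 where there is no reading.
- get_calibration(name): a dict with "fov_y" (degrees; the focal length in pixels is half the picture's height over the tangent of half this angle, whatever the lens; pixels are square), "cx", "cy" (the principal point, pixels), "origin" and "attitude" of the camera in the world; the wrist camera has in their place "mount" (4x4, takes a point from camera to tool coordinates, whose origin is the TCP and whose axes are the flange's). Camera axes: x right, y down, z forward; pixel columns grow to the right and rows downward; lengths in m; the calibration is good to about 2 mm. A picture is of the moment at which its call begins: read the wrist's pose just before it. get_calibration takes no time and is no camera call.
- finish_job(): hands the job in, once; it reports no verdict.
Trained networks look in the newest picture that a camera, given by its name, has taken for a name from the list of things; names that differ only in an ending like _2 or _b are one class to them, and where a whole thing is asked for, a point or a joint stands for the part that bears it (a point fixed in the world has none). Each returns a list of dicts, best first, with "p" (0 to 1); they miss things now and then, are a little off and sometimes report something else, mostly with a low value. They report only what shows in the picture. A call takes as long as a camera call. They do not tell look-alikes from the thing itself.
- search_frame(camera, label): "position" ([x, y, z] in m, in world coordinates, good to about 4 mm: the middle of the surface that is visible of it).
- cut_out(camera, label): "mask" (480x640 bool, what is visible of it).
The state is a dict: "time_s": time; "joints": joint angles; "joint_velocities": joint speeds; "effort": joint torques, N m; "tcp_pos": TCP position; "ee_rot": TCP orientation; "wrist_force": force on the tool from outside, world axes, zero at the start; "moment": the same for the moment, N m; "gripper_width": opening from 0.0 (shut) to 1.0 (fully open).
Only numpy, scipy, OpenCV 4.12 (cv2) and the standard library are available. Lean on these libraries where they do the work, as an engineer would, in place of code of your own. Each camera call takes 0.05 s, during which the arm holds its last target. There are 200 camera calls.

## Working session

There is one attempt and no reset: what is moved stays moved. The work goes in short steps, Python scripts to look and compute and a tool call to move; the robot and the scene stay as the last step left them, time stands still between calls to the robot, and variables do not carry over. Pictures are saved under pics/ and viewed, about 8 in all and at most 12, crops included, and the job is handed in when it is done.

Besides the shell and the picture viewer there is one more tool, called after "Request:" as name(argument=value, ...), one argument or row to a line, values as JSON. arm_command: Moves the arm, as the interface text tells. Its arguments: {"type":"object","properties":{"rows":{"type":"array","items":{"type":"object","properties":{"fingers":{"type":"number"},"travel":{"type":"array","items":{"type":"number"}},"roll":{"type":"number"}}}}},"required":["rows"]}

```bash
mkdir -p pics; ls; cat > h.py <<'E'
import numpy as np, cv2
from station import *
def cam(n):
    c=get_calibration(n); f=240/np.tan(np.radians(c["fov_y"]/2))
    if n=="wrist":
        s=sense(); T=np.eye(4); T[:3,:3]=np.array(s["ee_rot"]); T[:3,3]=s["tcp_pos"]; M=T@np.array(c["mount"])
        return c,f,M[:3,:3],M[:3,3]
    return c,f,np.array(c["attitude"]),np.array(c["origin"])
def cloud(n,d,C=None):
    c,f,R,o=C or cam(n)
    v,u=np.mgrid[:480,:640]
    P=np.stack([(u-c["cx"])/f*d,(v-c["cy"])/f*d,d],-1)
    return P@R.T+o
def proj(n,p,C=None):
    c,f,R,o=C or cam(n); q=(np.array(p)-o)@R
    return q[...,0]/q[...,2]*f+c["cx"],q[...,1]/q[...,2]*f+c["cy"]
def save(n,im): cv2.imwrite("pics/"+n+".png",im[...,::-1])
E
python3 - <<'E'
from h import *
print(sense())
for n in("scene","side"):
    im,d=capture(n); save(n+"0",im); np.savez("pics/"+n+"0.npz",im=im,d=d); print(n,cam(n))
    for l in "shear lever lever_grip pin dye_bottle soap_tin tape_measure wax_block".split():
        print(n,l,[(round(r["p"],2),np.round(r["position"],3).tolist(),[int(x) for x in proj(n,r["position"])]) for r in search_frame(n,l)])
E
```

```text
pics
{'time_s': 0.0, 'joints': array([-6.17274365e+01,  2.20902014e+01,  3.79657604e-01, -3.01515675e-02,
       -6.84096329e+01, -1.48169758e+01]), 'joint_velocities': array([-0.01972357,  0.08586309, -0.04795676,  0.00318049,  0.06631707,
       -0.06386001]), 'effort': array([-3.24520415e-04, -3.90664780e+01,  1.87406999e+01,  4.21973661e+00,
        1.11207756e-02, -1.96888382e-04]), 'tcp_pos': array([ 0.14531162, -0.60721522,  0.20296169]), 'ee_rot': array([[-9.72595723e-01, -2.32502136e-01, -5.62534496e-04],
       [-2.32502808e-01,  9.72593503e-01,  2.07899107e-03],
       [ 6.37475311e-05,  2.15280867e-03, -9.99997681e-01]]), 'wrist_force': array([ 1.03889567, -0.12761488,  1.50704587]), 'moment': array([-0.07047139, -0.00358498, -0.05690234]), 'gripper_width': 0.9993899525839939}
scene ({'fov_y': 51.35884919534182, 'cx': 314.8678358663412, 'cy': 243.4745047271753, 'origin': array([ 0.95663191, -0.49877887,  1.1779236 ]), 'attitude': array([[ 7.65735502e-01,  5.48585338e-01, -3.35713075e-01],
       [ 6.43155307e-01, -6.52632108e-01,  4.00527880e-01],
       [ 6.26590504e-04,
[... 1233 characters left out ...]
, array([[-0.93194272, -0.23200792,  0.27866662],
       [-0.36260393,  0.59401465, -0.71809817],
       [ 0.00107241, -0.77027197, -0.63771462]]), array([0.20462827, 0.82426719, 0.82074436]))
side shear [(0.87, [0.651, -0.01, 0.1], [277, 214])]
side lever [(0.92, [0.598, -0.022, 0.183], [296, 190])]
side lever_grip [(0.93, [0.598, -0.024, 0.183], [296, 190])]
side pin [(0.8, [0.271, -0.377, 0.017], [437, 195]), (0.49, [0.746, -0.482, 0.012], [310, 154])]
side dye_bottle [(0.65, [0.566, 0.128, 0.092], [284, 256])]
side soap_tin [(0.81, [0.567, -0.149, 0.032], [324, 212])]
side tape_measure [(0.98, [0.497, 0.414, 0.061], [255, 370])]
side wax_block [(0.67, [0.448, -0.385, 0.031], [384, 179])]
```

View pics/scene0.png

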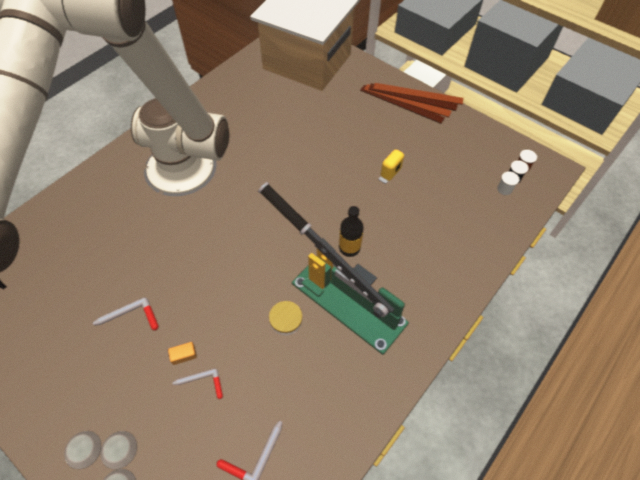

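View pics/side0.png

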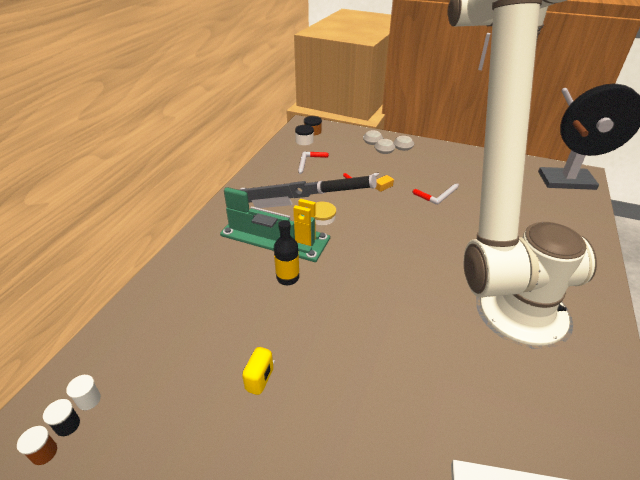

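The scene picture shows three pins: A with its bend at (214,373), beside the amber block (181,351); B with its bend at (145,301); and C with its bend at (252,478), partly cut off. The bottle at (351,233) is on the shear's far (+y world) side. The tin at (285,316) is on the near side, so the pin goes in from there. A looks like the right pin because the wax block lies beside its shank. I'll measure the sizes to confirm.

```bash
python3 - <<'E'
from h import *
z=np.load("pics/scene0.npz"); im,d=z["im"],z["d"]; W=cloud("scene",d)
hsv=cv2.cvtColor(im,cv2.COLOR_RGB2HSV)
H,S,V=[hsv[...,i].astype(int) for i in range(3)]
# pins by boxes
capture("scene")
def ray(n,u,v,zz):
    c,f,R,o=cam(n); r=R@np.array([(u-c["cx"])/f,(v-c["cy"])/f,1]); return o+r*(zz-o[2])/r[2]
for r in cut_out("scene","pin"):
    m=r["mask"]; v,u=np.nonzero(m)
    P=np.array([ray("scene",a,b,.007) for a,b in zip(u,v)])[:,:2]
    red=((H[v,u]<8)|(H[v,u]>172))&(S[v,u]>150)
    for k,nm in((~red,"shank"),(red,"red")):
        if k.sum()<5: continue
        Q=P[k].astype(np.float32); rc=cv2.minAreaRect(Q*1000); print(r["p"],nm,k.sum(),np.round(rc[0]),np.round(rc[1],1),np.round(rc[2],1))
# base plate
g=(H>50)&(H<90)&(S>80)&(W[...,2]>.004)&(W[...,2]<.024)
g[:, :280]=0;g[:, 420:]=0;g[:250]=0;g[360:]=0
rc=cv2.minAreaRect((W[g][:,:2]*1000).astype(np.float32)); print("base",g.sum(),rc, np.median(W[g][:,2]))
y=(H>15)&(H<32)&(S>150)&(V>120); y[:, :295]=0;y[:,345:]=0;y[:240]=0;y[300:]=0
Y=W[y]; t=Y[Y[:,2]>.13]; print("fork top",len(t),t.mean(0),t.min(0),t.max(0))
E
python3 - <<'E'
import cv2
im=cv2.imread("pics/scene0.png")
a=cv2.resize(im[285:480,80:300],None,fx=3,fy=3,interpolation=2);cv2.imwrite("pics/pins.png",a)
E
```

```text
0.89 shank 360 [ 528. -407.] [112.4  61.9] 24.7
0.89 red 122 [ 576. -397.] [13.2 51. ] 56.1
0.75 shank 646 [ 749. -447.] [164.2  80.6] 72.9
0.75 red 263 [ 721. -502.] [65.9 17.4] 16.1
0.65 shank 464 [ 266. -408.] [164.6  84.4] 34.9
0.65 red 179 [ 320. -383.] [17.8 70.7] 68.8
base 2237 ((675.967041015625, -34.38897705078125), (295.7816467285156, 102.48016357421875), 0.7498813271522522) 0.014703505393087513
fork top 122 [ 0.59393619 -0.06048861  0.1751116 ] [ 0.55875373 -0.49877887  0.13023195] [ 0.95663191 -0.03316851  1.1779236 ]
```

View pics/pins.png

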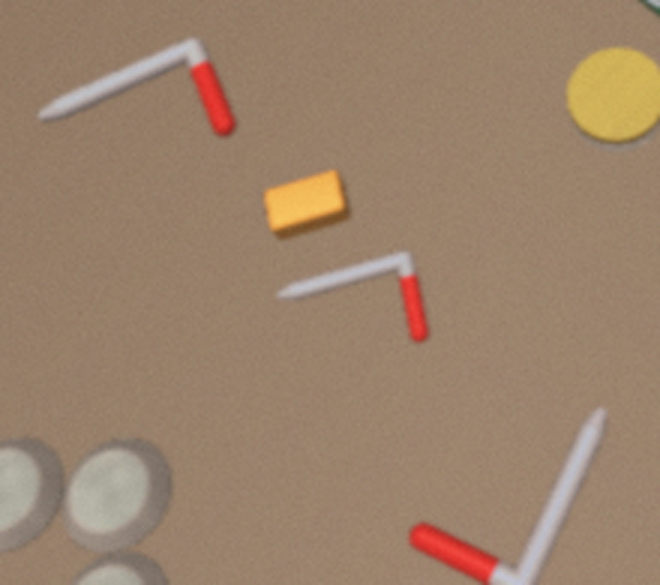

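Pin A, at (201,376), is the one to use. It is the smallest, its shank measures about 107 mm outside with the bend (14 mm thick), and the wax block is beside it. B and C are clearly longer at about 160 mm. Next come the pin axis and the lever angle.

```bash
cat >> h.py <<'E'
def ray(n,u,v,zz,C=None):
    c,f,R,o=C or cam(n); r=R@np.array([(u-c["cx"])/f,(v-c["cy"])/f,1]); return o+r*(zz-o[2])/r[2]
def pinfit(n,im,m,C=None,zz=.007):
    "mask -> bend, shank dir, handle dir (world), from silhouette at axis height"
    hsv=cv2.cvtColor(im,cv2.COLOR_RGB2HSV).astype(int); v,u=np.nonzero(m)
    P=np.array([ray(n,a,b,zz,C) for a,b in zip(u,v)])[:,:2]
    S=hsv[v,u,1]; Hh=hsv[v,u,0]; red=((Hh<8)|(Hh>172))&(S>120)
    # handle axis from red; shank: grey points away from handle axis
    def line(Q):
        x=cv2.fitLine(Q.astype(np.float32),cv2.DIST_HUBER,0,1e-3,1e-4).ravel(); return x[2:].astype(float),x[:2].astype(float)
    hc,hd=line(P[red]); G=P[~red]
    nrm=np.array([-hd[1],hd[0]]); s=(G-hc)@nrm
    far=abs(s)>.015; sc,sd=line(G[far]); 
    A=np.array([sd,-hd]).T; t=np.linalg.solve(A,hc-sc); b=sc+sd*t[0]
    if (sc-b)@sd<0: sd=-sd
    if (hc-b)@hd<0: hd=-hd
    ls=((G-b)@sd).max(); lh=((P[red]-b)@hd).max()
    return dict(bend=b,sdir=sd,ang=np.degrees(np.arctan2(sd[1],sd[0])),hang=np.degrees(np.arctan2(hd[1],hd[0])),ls=ls,lh=lh,origin=b+.029*sd)
E
python3 - <<'E'
from h import *
im,d=capture("scene"); W=cloud("scene",d)
for r in cut_out("scene","pin"): print(r["p"],pinfit("scene",im,r["mask"]))
r=cut_out("scene","wax_block")[0]; Q=W[r["mask"]]; Q=Q[(Q[:,2]>.02)&(Q[:,2]<.04)]; print("wax",cv2.minAreaRect((Q[:,:2]*1000).astype(np.float32)))
for n in("scene","side"):
    im,d=capture(n); W=cloud(n,d)
    r=cut_out(n,"lever")[0]; Q=W[r["mask"]]; Q=Q[(abs(Q[:,1]+.034)<.04)&(Q[:,2]<.4)]
    print(n,"lever",np.percentile(Q,[1,99],axis=0).round(3).tolist())
    k=Q[Q[:,0]<.50]; 
    l=cv2.fitLine(k[:,[0,2]].astype(np.float32),cv2.DIST_HUBER,0,1e-3,1e-3).ravel(); print("grip line",l,np.degrees(np.arctan2(l[1],l[0])),np.median(k[:,1]))
    for l in("soap_tin","dye_bottle"):
        Q=W[cut_out(n,l)[0]["mask"]]; Q=Q[(Q[:,0]>.4)&(Q[:,0]<.8)]; print(n,l,np.percentile(Q,[3,97],axis=0).round(3).tolist())
    hsv=cv2.cvtColor(im,cv2.COLOR_RGB2HSV).astype(int); 
    y=(hsv[...,0]>14)&(hsv[...,0]<34)&(hsv[...,1]>150)&(hsv[...,2]>110)&(abs(W[...,0]-.58)<.06)&(abs(W[...,1]+.035)<.045)&(W[...,2]>.05)&(W[...,2]<.16)
    Y=W[y]; print(n,"fork",len(Y),np.percentile(Y,[1,50,99],axis=0).round(3).tolist())
    T=Y[Y[:,2]>.136]; print(" top",len(T),T.min(0),T.max(0))
E
```

```text
0.85 {'bend': array([ 0.77533495, -0.48630806]), 'sdir': array([-0.28977799,  0.95709389]), 'ang': np.float64(106.84466524979169), 'hang': np.float64(-164.05488321317856), 'ls': np.float64(0.13220278062130475), 'lh': np.float64(0.09020759577274322), 'origin': array([ 0.76693139, -0.45855234])}
0.69 {'bend': array([ 0.27002621, -0.36402952]), 'sdir': array([-0.37324959, -0.92773098]), 'ang': np.float64(-111.91616781392442), 'hang': np.float64(-21.457997997256502), 'ls': np.float64(0.1319070701520489), 'lh': np.float64(0.08754522935158093), 'origin': array([ 0.25920197, -0.39093372])}
0.65 {'bend': array([ 0.54067391, -0.37510767]), 'sdir': array([-0.54293007, -0.83977789]), 'ang': np.float64(-122.8833256199711), 'hang': np.float64(-33.180079013853785), 'ls': np.float64(0.1001089415905903), 'lh': np.float64(0.06682181586934711), 'origin': array([ 0.52492894, -0.39946122])}Traceback (most recent call last):
  File "<stdin>", line 3, in <module>
  File "h.py", line 28, in pinfit
    hc,hd=line(P[red]); G=P[~red]
          ~~~~^^^^^^^^
  File "h.py", line 27, in line
    x=cv2.fitLine(Q.astype(np.float32),cv2.DIST_HUBER,0,1e-3,1e-4).ravel(); return x[2:].astype(float),x[:2].astype(float)
      ~~~~~~~~~~~^^^^^^^^^^^^^^^^^^^^^^^^^^^^^^^^^^^^^^^^^^^^^^^^^
cv2.error: OpenCV(4.12.0) /io/opencv/modules/imgproc/src/linefit.cpp:50: error: (-215:Assertion failed) count > 0 in function 'fitLine2D_wods'
```

Pin A measures shank 100 mm and handle 67 mm, so it matches. The other two are 132 mm. The script stopped on an empty mask, so I'll run the rest now.

```bash
python3 - <<'E'
from h import *
for n in("scene","side"):
    im,d=capture(n); W=cloud(n,d)
    if n=="scene":
        r=cut_out("scene","wax_block")[0]; Q=W[r["mask"]]; Q=Q[(Q[:,2]>.02)&(Q[:,2]<.04)]; print("wax",cv2.minAreaRect((Q[:,:2]*1000).astype(np.float32)))
    Q=W[(abs(W[...,1]+.036)<.03)&(W[...,2]>.16)&(W[...,2]<.45)&(W[...,0]>.3)&(W[...,0]<.56)]
    print(n,"lever",len(Q),np.percentile(Q,[1,99],axis=0).round(3).tolist())
    for a in np.arange(.38,.52,.03):
        k=Q[abs(Q[:,0]-a)<.006]
        if len(k)>3: print(round(a,3),"top z",k[:,2].max().round(3),"y",k[:,1].min().round(3),k[:,1].max().round(3), "ang",np.arctan2(k[:,2].max()-.12,.771-a).round(3))
    for l in("soap_tin","dye_bottle"):
        R=cut_out(n,l)
        if not R: continue
        Q=W[R[0]["mask"]]; Q=Q[(Q[:,0]>.4)&(Q[:,0]<.8)]; print(n,l,np.percentile(Q,[3,97],axis=0).round(3).tolist())
    hsv=cv2.cvtColor(im,cv2.COLOR_RGB2HSV).astype(int); 
    y=(hsv[...,0]>14)&(hsv[...,0]<34)&(hsv[...,1]>150)&(hsv[...,2]>110)&(abs(W[...,0]-.58)<.06)&(abs(W[...,1]+.035)<.045)&(W[...,2]>.05)&(W[...,2]<.16)
    Y=W[y]; print(n,"fork",len(Y),np.percentile(Y,[1,50,99],axis=0).round(3).tolist())
    T=Y[Y[:,2]>.136]; print(" top",len(T),T.min(0) if len(T) else 0,T.max(0) if len(T) else 0)
print(sense()["time_s"])
E
```

```text
wax ((453.69378662109375, -395.8474426269531), (59.45697021484375, 38.26289749145508), 60.87677001953125)
scene lever 857 [[0.406, -0.043, 0.198], [0.558, -0.016, 0.272]]
0.41 top z 0.274 y -0.043 -0.014 ang 0.404
0.44 top z 0.261 y -0.042 -0.015 ang 0.403
0.47 top z 0.252 y -0.042 -0.016 ang 0.413
0.5 top z 0.241 y -0.042 -0.017 ang 0.42
scene soap_tin [[0.551, -0.207, 0.014], [0.621, -0.134, 0.035]]
scene dye_bottle [[0.556, 0.073, 0.014], [0.603, 0.114, 0.181]]
scene fork 421 [[0.56, -0.052, 0.052], [0.581, -0.049, 0.112], [0.602, -0.013, 0.146]]
 top 96 [ 0.55739165 -0.05229793  0.13658603] [ 0.60181289 -0.03756159  0.1470281 ]
side lever 785 [[0.396, -0.034, 0.189], [0.559, -0.009, 0.27]]
0.41 top z 0.271 y -0.032 -0.009 ang 0.397
0.44 top z 0.258 y -0.028 -0.008 ang 0.396
0.47 top z 0.248 y -0.031 -0.008 ang 0.401
0.5 top z 0.237 y -0.029 -0.01 ang 0.407
side soap_tin [[0.543, -0.199, 0.003], [0.604, -0.125, 0.031]]
side dye_bottle [[0.543, 0.098, 0.008], [0.594, 0.137, 0.178]]
side fork 658 [[0.556, -0.047, 0.052], [0.575, -0.006, 0.112], [0.601, -0.001, 0.143]]
 top 142 [ 0.55540033 -0.05048262  0.1360329 ] [ 0.60065887 -0.00116971  0.14452937]
1.45
```

Request:
arm_command(
  rows=[
    {"fingers":0,"travel":[0,0,-5],"roll":0},
    {"fingers":0,"travel":[0,0,-10],"roll":0},
    {"fingers":0,"travel":[0,0,-15],"roll":0},
    {"fingers":0,"travel":[0,0,-18],"roll":5},
  ],
)

```text
time_s: 1.85
tcp_pos: [0.1453, -0.6085, 0.3893]
ee_rot: [[-0.989, -0.145, 0.002], [-0.145, 0.989, -0.007], [-0.001, -0.007, -1.0]]
wrist_force: [0.3, 0.1, 0.7]
gripper_width: 0.724
```

```bash
python3 -c "
from h import *
s=sense();print(s['joints'],s['tcp_pos'],s['ee_rot'],s['time_s'],s['gripper_width'],s['wrist_force'])"
```

```text
[-6.17300772e+01  1.87000675e+01  2.11875770e+01  8.74443457e-02
 -9.20910847e+01 -1.99406282e+01] [ 0.14525138 -0.60854378  0.38927548] [[-9.89459786e-01 -1.44795002e-01  1.93366775e-03]
 [-1.44804950e-01  9.89436744e-01 -6.81594106e-03]
 [-9.26327721e-04 -7.02410424e-03 -9.99974902e-01]] 1.85 0.723776557662106 [0.32215826 0.14040143 0.6718589 ]
```

Lever angle is about 0.36 rad, and lock_hole is near (0.579, -0.0275). Positive roll lowers both j6 and the world yaw. Next I move above the grip with the fingers shut.

Request:
arm_command(
  rows=[
    {"fingers":0,"travel":[-41.5,52.5,0],"roll":-80},
    {"fingers":0,"travel":[-41.5,52.5,0],"roll":-80},
    {"fingers":0,"travel":[-41.5,52.5,0],"roll":-80},
    {"fingers":0,"travel":[-41.5,52.5,0],"roll":-80},
    {"fingers":0,"travel":[-41.5,52.5,0],"roll":-80},
    {"fingers":0,"travel":[-41.5,52.5,0],"roll":-80},
    {"fingers":0,"travel":[-41.5,52.5,0],"roll":-80},
    {"fingers":0,"travel":[-41.5,52.5,0],"roll":-80},
    {"fingers":0,"travel":[-41.5,52.5,0],"roll":-80},
    {"fingers":0,"travel":[-41.5,52.5,0],"roll":-80},
  ],
)

```text
time_s: 2.85
tcp_pos: [0.3948, -0.1723, 0.3846]
ee_rot: [[-0.023, -1.0, 0.002], [-1.0, 0.023, -0.0], [0.0, -0.002, -1.0]]
wrist_force: [1.1, -0.4, -0.4]
gripper_width: 0.008
```

Request:
arm_command(
  rows=[
    {"fingers":0,"travel":[-14.6,-8.2,0],"roll":0},
    {"fingers":0,"travel":[-14.6,-8.2,0],"roll":0},
    {"fingers":0,"travel":[-14.6,-8.2,0],"roll":0},
    {"fingers":0,"travel":[-14.6,-8.2,0],"roll":0},
    {"fingers":0,"travel":[-14.6,-8.2,0],"roll":0},
  ],
)

```text
time_s: 3.35
tcp_pos: [0.4812, -0.0286, 0.3832]
ee_rot: [[-0.024, -1.0, -0.002], [-1.0, 0.024, -0.0], [0.0, 0.002, -1.0]]
wrist_force: [-0.4, -1.2, -0.2]
gripper_width: 0.005
```

```bash
python3 - <<'E'
from h import *
C=cam("wrist"); print(sense()["tcp_pos"],C[3],C[2][:,2],C[1])
im,d=capture("wrist"); W=cloud("wrist",d,C); save("wr1",im); np.savez("pics/wr1.npz",im=im,d=d,W=W)
hsv=cv2.cvtColor(im,cv2.COLOR_RGB2HSV).astype(int)
for nm,h0,h1 in(("yel",14,34),("green",50,95)):
    y=(hsv[...,0]>h0)&(hsv[...,0]<h1)&(hsv[...,1]>100)&(W[...,2]>.005)
    Y=W[y]; print(nm,len(Y),np.percentile(Y,[1,50,99],axis=0).round(3).tolist() if len(Y) else 0)
E
```

```text
[ 0.48122262 -0.0285985   0.38322676] [ 0.47882954 -0.11083485  0.56324051] [ 0.00551085  0.29989799 -0.95395536] 352.8757504886423
yel 12491 [[0.449, -0.201, 0.022], [0.508, -0.052, 0.497], [0.615, 0.357, 0.502]]
green 0 0
```

View pics/wr1.png

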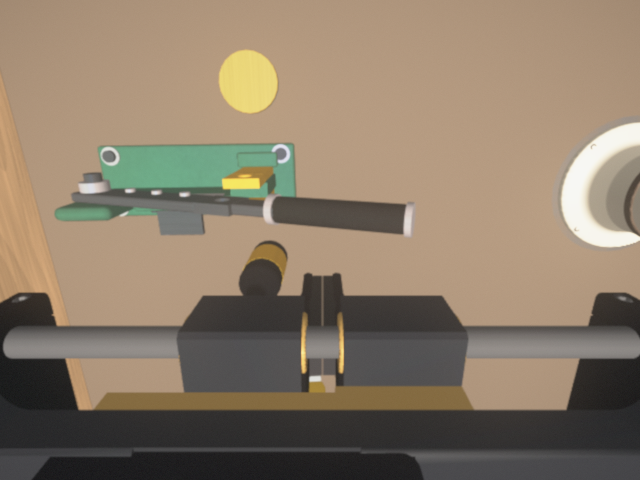

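The wrist picture shows the lever grip from (275,208) to (410,217), the fork top at (248,178), the base plate corner bolts at (109,156) and (281,153), the tin at (248,82) and the bottle at (263,270). I'll measure the lever line and the fork from it.

```bash
python3 - <<'E'
from h import *
z=np.load("pics/wr1.npz"); im,d,W=z["im"],z["d"],z["W"]
hsv=cv2.cvtColor(im,cv2.COLOR_RGB2HSV).astype(int)
L=(W[...,2]>.16)&(W[...,2]<.29)&(W[...,1]<.06)&(W[...,1]>-.1); L[250:]=0
for a in np.arange(.40,.76,.03):
    k=W[L&(abs(W[...,0]-a)<.004)]
    if len(k)>3: print(round(a,2),len(k),"y",np.percentile(k[:,1],[2,98]).round(4),"top",np.percentile(k[:,2],95).round(4))
H,S,V=[hsv[...,i] for i in range(3)]
g=(H>60)&(H<90)&(S>60)&(abs(W[...,2]-.014)<.008); g[260:]=0
print("base",g.sum(),cv2.minAreaRect((W[g][:,:2]*1000).astype(np.float32)),np.median(W[g][:,2]))
y=(H>14)&(H<34)&(S>120)&(W[...,2]>.125)&(W[...,2]<.16); y[260:]=0
Y=W[y]; print("forktop",len(Y),np.percentile(Y,[1,50,99],axis=0).round(4).tolist())
t=(H>14)&(H<34)&(S>100)&(abs(W[...,2]-.03)<.01); t[140:]=0
print("tin",cv2.minEnclosingCircle((W[t][:,:2]*1000).astype(np.float32)))
b=(H>50)&(H<100)
print(hsv[150,200],W[150,200],hsv[178,240],W[178,240])
E
```

```text
0.4 111 y [-0.0416 -0.0112] top 0.2684
0.43 286 y [-0.0394 -0.0148] top 0.262
0.46 258 y [-0.0397 -0.015 ] top 0.2505
0.49 229 y [-0.04   -0.0153] top 0.2393
0.52 218 y [-0.0402 -0.0155] top 0.228
0.55 124 y [-0.0332 -0.0218] top 0.2185
0.58 150 y [-0.0335 -0.0218] top 0.2125
0.61 128 y [-0.0337 -0.0218] top 0.2014
0.64 121 y [-0.0378 -0.0229] top 0.1901
0.67 78 y [-0.0341 -0.0233] top 0.1787
0.7 61 y [-0.0343 -0.0233] top 0.1672
base 6112 ((671.96337890625, -28.372909545898438), (107.01972961425781, 295.6829528808594), 89.45770263671875) 0.01302162871892848
forktop 439 [[0.5562, -0.0495, 0.1264], [0.5766, -0.0443, 0.1409], [0.599, -0.0374, 0.143]]
tin ((581.20849609375, -167.05723571777344), 41.44148635864258)
[ 74  82 165] [ 0.66501637 -0.07439938  0.01140011] [ 22 163 225] [ 0.57753405 -0.04933592  0.14152644]
```

Request:
arm_command(
  rows=[
    {"fingers":0,"travel":[0,0,5],"roll":0},
    {"fingers":0,"travel":[0,0,10],"roll":0},
    {"fingers":0,"travel":[0,0,13],"roll":0},
    {"fingers":0,"travel":[0,0,15],"roll":0},
    {"fingers":0,"travel":[0,0,17],"roll":0},
    {"fingers":0,"travel":[0,0,19],"roll":0},
    {"fingers":0,"travel":[0,0,21],"roll":0},
    {"fingers":0,"travel":[0,0,22.5],"roll":0},
    {"fingers":0,"travel":[0,0,23.5],"roll":0},
    {"fingers":0,"travel":[0,0,23.8],"roll":0},
  ],
)

```text
time_s: 4.4
tcp_pos: [0.4798, -0.032, 0.1464]
ee_rot: [[-0.028, -1.0, -0.0], [-1.0, 0.028, -0.001], [0.001, 0.0, -1.0]]
wrist_force: [-2.1, -1.1, 5.7]
gripper_width: 0.007
```

Request:
arm_command(
  rows=[
    {"fingers":0,"travel":[0,0,0.3],"roll":0},
    {"fingers":0,"travel":[0,0,0.5],"roll":0},
    {"fingers":0,"travel":[0,0,0.6],"roll":0},
    {"fingers":0,"travel":[0,0,0.6],"roll":0},
  ],
)

```text
time_s: 4.8
tcp_pos: [0.4805, -0.0314, 0.1411]
ee_rot: [[-0.028, -1.0, 0.001], [-1.0, 0.028, -0.0], [0.0, -0.001, -1.0]]
wrist_force: [-0.3, -1.3, 5.1]
gripper_width: 0.004
```

Request:
arm_command(
  rows=[
    {"fingers":0,"travel":[-0.3,0,0.3],"roll":0},
    {"fingers":0,"travel":[-0.3,0,0.6],"roll":0},
    {"fingers":0,"travel":[-0.3,0,0.8],"roll":0},
    {"fingers":0,"travel":[-0.3,0,0.8],"roll":0},
  ],
)

```text
time_s: 5.2
tcp_pos: [0.481, -0.028, 0.1327]
ee_rot: [[-0.027, -1.0, 0.002], [-1.0, 0.027, -0.0], [0.0, -0.002, -1.0]]
wrist_force: [0.5, -1.5, 3.6]
gripper_width: 0.005
```

```bash
python3 - <<'E'
from h import *
im,d=capture("side"); W=cloud("side",d); save("side2",cv2.resize(im[130:330,200:440],None,fx=3,fy=3))
Q=W[(abs(W[...,1]+.025)<.02)&(W[...,2]>.06)&(W[...,2]<.4)&(W[...,0]>.36)&(W[...,0]<.56)]
for a in np.arange(.38,.56,.02):
    k=Q[abs(Q[:,0]-a)<.006]
    if len(k)>3: print(round(a,3),"top z",np.percentile(k[:,2],[50,95]).round(3))
E
```

```text
0.38 top z [0.148 0.255]
0.4 top z [0.156 0.263]
0.42 top z [0.152 0.263]
0.44 top z [0.149 0.261]
0.46 top z [0.247 0.281]
0.48 top z [0.179 0.294]
0.5 top z [0.197 0.292]
0.52 top z [0.266 0.297]
0.54 top z [0.145 0.264]
0.56 top z [0.121 0.263]
```

View pics/side2.png

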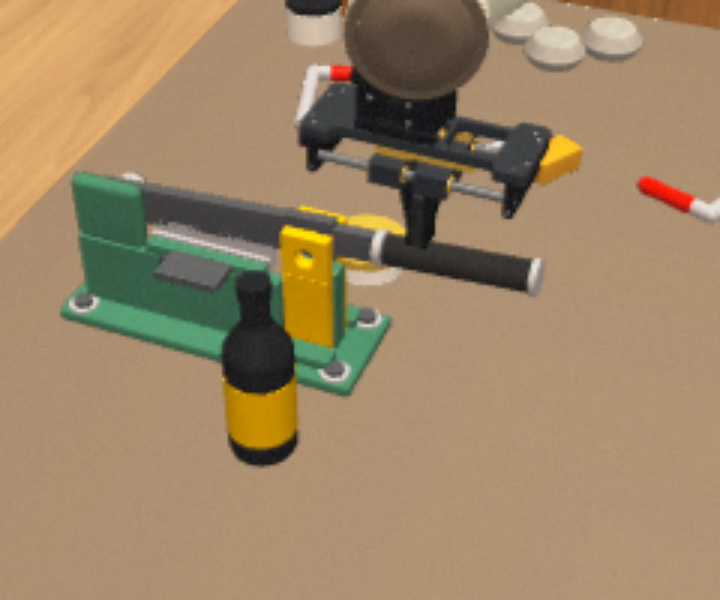

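```bash
python3 - <<'E'
from h import *
for n in("side","scene"):
    im,d=capture(n); W=cloud(n,d)
    for a in (.395,.42,.44,.53,.55,.62,.65):
        m=(abs(W[...,0]-a)<.005)&(abs(W[...,1]+.028)<.02)&(W[...,2]>.06)&(W[...,2]<.19)
        k=W[m]
        if len(k)>3: print(n,a,len(k),"z",np.percentile(k[:,2],[5,50,95]).round(3),"y",np.percentile(k[:,1],[5,95]).round(3))
s=sense(); print(s["tcp_pos"],s["wrist_force"],s["moment"])
E
```

```text
side 0.395 45 z [0.134 0.148 0.155] y [-0.026 -0.01 ]
side 0.42 42 z [0.133 0.147 0.154] y [-0.027 -0.01 ]
side 0.44 44 z [0.132 0.147 0.152] y [-0.026 -0.011]
side 0.53 43 z [0.123 0.139 0.149] y [-0.028 -0.018]
side 0.55 77 z [0.068 0.12  0.146] y [-0.034 -0.018]
side 0.62 76 z [0.089 0.119 0.147] y [-0.026 -0.013]
side 0.65 68 z [0.096 0.12  0.146] y [-0.027 -0.01 ]
scene 0.395 33 z [0.141 0.153 0.158] y [-0.04  -0.026]
scene 0.42 19 z [0.142 0.148 0.154] y [-0.041 -0.034]
scene 0.44 26 z [0.139 0.149 0.155] y [-0.042 -0.029]
scene 0.53 15 z [0.123 0.133 0.147] y [-0.035 -0.033]
scene 0.55 33 z [0.128 0.146 0.15 ] y [-0.035 -0.026]
scene 0.62 53 z [0.062 0.139 0.152] y [-0.036 -0.02 ]
scene 0.65 49 z [0.066 0.135 0.149] y [-0.036 -0.021]
[ 0.48098557 -0.02786563  0.13269949] [ 0.8305905  -1.9701508   5.23131186] [-0.64330481  0.18528172 -0.03673184]
```

The lever is still about 0.05 rad up while the tip should already be below the grip's top, so I'll look from the wrist.

```bash
python3 - <<'E'
from h import *
a,_=capture("wrist"); b,_=capture("side"); b=cv2.resize(b[170:230,290:370],None,fx=5,fy=5); a=a[60:420,120:520]
o=np.zeros((360,800,3),np.uint8); o[:,:400]=a; o[:300,400:]=b; save("wr2",o)
E
```

```text
(no output)
```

View pics/wr2.png

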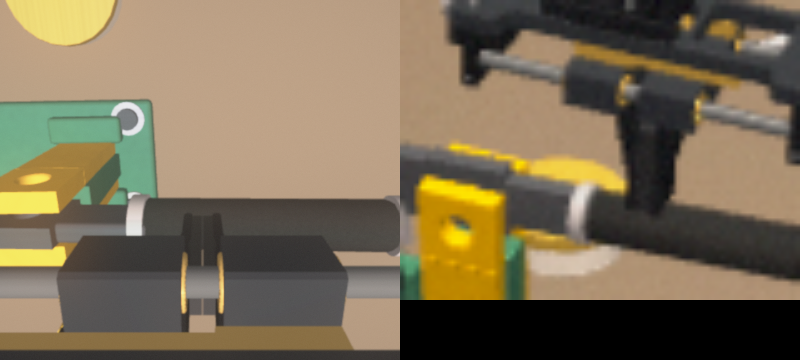

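```bash
python3 - <<'E'
from h import *
C=cam("side"); c,f,R,o=C
def rayy(u,v,y):
    r=R@np.array([(u-c["cx"])/f,(v-c["cy"])/f,1]); return o+r*(y-o[1])/r[1]
for y in(-.0185,-.028,-.0375,-.012): print(y,rayy(341,212,y))
im,d=capture("side"); W=cloud("side",d)
for v in range(196,226,2): print(v,im[v,341],W[v,341].round(4), im[v,352],W[v,352].round(4))
E
```

```text
-0.0185 [ 0.47412672 -0.0185      0.15039335]
-0.028 [ 0.47716461 -0.028       0.14283689]
-0.0375 [ 0.4802025  -0.0375      0.13528043]
-0.012 [ 0.47204816 -0.012       0.15556356]
196 [31 28 33] [ 0.475  -0.016   0.2009] [172 143 114] [ 0.5292 -0.3002  0.0008]
198 [28 27 28] [ 0.4746 -0.0156  0.1953] [176 147 117] [ 0.527  -0.2939 -0.0024]
200 [26 27 24] [ 0.4747 -0.0163  0.1888] [174 146 115] [ 0.5234 -0.2827 -0.0019]
202 [25 24 25] [ 0.4741 -0.0153  0.1835] [173 146 114] [ 0.5202 -0.2731 -0.0025]
204 [23 28 27] [ 0.4741 -0.0157  0.1772] [173 145 114] [ 0.5165 -0.2614 -0.0014]
206 [22 21 21] [ 0.4744 -0.0173  0.1699] [174 147 116] [ 0.5135 -0.2524 -0.0022]
208 [22 18 26] [ 0.4733 -0.0145  0.1659] [174 145 115] [ 0.51   -0.2415 -0.0015]
210 [20 21 24] [ 0.473  -0.0144  0.1599] [173 145 114] [ 0.5073 -0.2334 -0.0029]
212 [21 22 22] [ 0.4735 -0.0165  0.152 ] [77 69 61] [ 0.4483 -0.0284  0.1505]
214 [52 50 45] [ 0.4729 -0.0154  0.1466] [61 59 56] [ 0.4456 -0.0201  0.1509]
216 [46 43 42] [ 0.4727 -0.0154  0.1403] [58 57 52] [ 0.4435 -0.0138  0.1497]
218 [39 38 36] [ 0.4723 -0.0147  0.1346] [49 47 42] [ 0.4426 -0.0119  0.145 ]
220 [38 34 32] [ 0.4723 -0.0154  0.1276] [41 39 34] [ 0.4424 -0.0121  0.1386]
222 [176 149 116] [ 0.5189 -0.1623 -0.0013] [36 32 32] [ 0.4416 -0.0104  0.1337]
224 [177 147 116] [ 0.5157 -0.1531 -0.0011] [173 145 116] [ 0.486  -0.1681 -0.0036]
```

```bash
python3 - <<'E'
from h import *
z=np.load("pics/wr1.npz"); W=z["W"]
for v in (277,281,285,290,295,300): print(v,[(W[v,u]-[.4812,-.0286,.3832]).round(4).tolist() for u in(308,314,330,336)])
C=cam("wrist"); im,d=capture("wrist"); W=cloud("wrist",d,C)
hsv=cv2.cvtColor(im,cv2.COLOR_RGB2HSV).astype(int)
y=(hsv[...,0]>14)&(hsv[...,0]<34)&(hsv[...,1]>120)&(abs(W[...,0]-.578)<.04)&(abs(W[...,1]+.028)<.03)
print("forktop",np.percentile(W[y],[1,50,99],axis=0).round(4).tolist())
for v in (272,276,280,285,290,295,300): print(v,[(W[v,u]).round(4).tolist() for u in(308,314,330,336)])
E
```

```text
277 [[0.0058, -0.0112, 0.0242], [0.003, -0.0092, 0.0201], [-0.0049, -0.0089, 0.0198], [-0.0077, -0.0105, 0.0234]]
281 [[0.0057, -0.0107, 0.0278], [0.003, -0.0087, 0.0235], [-0.0048, -0.0091, 0.0248], [-0.0076, -0.0103, 0.0276]]
285 [[0.0056, -0.0104, 0.0314], [0.0029, -0.0087, 0.0281], [-0.0046, -0.0097, 0.0303], [-0.0074, -0.0104, 0.0319]]
290 [[0.0053, -0.0106, 0.0368], [0.0027, -0.0096, 0.035], [-0.0045, -0.0092, 0.0346], [-0.0072, -0.0105, 0.0373]]
295 [[0.0052, -0.0106, 0.0417], [0.0027, -0.0091, 0.0389], [-0.0045, -0.0084, 0.0379], [-0.007, -0.0105, 0.0421]]
300 [[0.005, -0.0102, 0.0455], [0.0026, -0.009, 0.0433], [-0.0043, -0.0092, 0.044], [-0.0068, -0.0105, 0.0465]]
forktop [[0.5557, -0.0492, 0.0277], [0.5733, -0.0452, 0.1328], [0.5993, -0.0054, 0.1423]]
272 [[0.4872, -0.0363, 0.1448], [0.4841, -0.0364, 0.1451], [0.4759, -0.0365, 0.1459], [0.4728, -0.0364, 0.1457]]
276 [[0.4868, -0.0382, 0.154], [0.4839, -0.0371, 0.1517], [0.476, -0.0368, 0.1514], [0.4731, -0.0383, 0.1548]]
280 [[0.4866, -0.038, 0.1582], [0.4838, -0.0371, 0.1564], [0.476, -0.0364, 0.1553], [0.4732, -0.0378, 0.1584]]
285 [[0.4863, -0.0387, 0.1649], [0.4837, -0.037, 0.1616], [0.4761, -0.036, 0.1599], [0.4734, -0.0383, 0.1648]]
290 [[0.4861, -0.0387, 0.1702], [0.4835, -0.0375, 0.1678], [0.4763, -0.0371, 0.1674], [0.4736, -0.0379, 0.1691]]
295 [[0.486, -0.0381, 0.1738], [0.4834, -0.0373, 0.1724], [0.4764, -0.0362, 0.1706], [0.4738, -0.0377, 0.1736]]
300 [[0.4859, -0.0377, 0.1775], [0.4834, -0.0365, 0.1755], [0.4765, -0.0369, 0.1764], [0.474, -0.0383, 0.1792]]
```

The shut fingertips sit about 17 mm behind the TCP, not 11 mm ahead of it. The side and wrist depth agree on this. The lever therefore has about 16 mm still to go.

Request:
arm_command(
  rows=[
    {"fingers":0,"travel":[0,0,0.5],"roll":0},
    {"fingers":0,"travel":[0,0,1.0],"roll":0},
    {"fingers":0,"travel":[0,0,1.4],"roll":0},
    {"fingers":0,"travel":[0,0,1.7],"roll":0},
    {"fingers":0,"travel":[0,0,1.9],"roll":0},
    {"fingers":0,"travel":[0,0,1.9],"roll":0},
  ],
)

```text
time_s: 6.15
tcp_pos: [0.4801, -0.0277, 0.1155]
ee_rot: [[-0.026, -1.0, -0.0], [-1.0, 0.026, -0.001], [0.001, 0.0, -1.0]]
wrist_force: [-7.7, 0.1, 20.3]
gripper_width: 0.009
```

Request:
arm_command(
  rows=[
    {"fingers":0,"travel":[0,0,0.15],"roll":0},
    {"fingers":0,"travel":[0,0,0.15],"roll":0},
    {"fingers":0,"travel":[0,0,0.15],"roll":0},
  ],
)

```text
time_s: 6.45
tcp_pos: [0.4801, -0.0278, 0.1153]
ee_rot: [[-0.026, -1.0, 0.0], [-1.0, 0.026, -0.001], [0.001, -0.0, -1.0]]
wrist_force: [-10.0, 0.6, 26.9]
gripper_width: 0.004
```

Request:
arm_command(
  rows=[
    {"fingers":60,"travel":[0,0,-4],"roll":0},
    {"fingers":60,"travel":[0,0,-9],"roll":0},
    {"fingers":60,"travel":[2,0,-13],"roll":0},
    {"fingers":60,"travel":[6,0,-16],"roll":0},
  ],
)

```text
time_s: 6.85
tcp_pos: [0.4796, -0.0863, 0.274]
ee_rot: [[-0.023, -1.0, 0.004], [-1.0, 0.023, 0.002], [-0.002, -0.004, -1.0]]
wrist_force: [1.5, 0.8, -0.6]
gripper_width: 0.284
```

```bash
python3 - <<'E'
from h import *
for n in("side","scene"):
    im,d=capture(n); W=cloud(n,d)
    for a in (.40,.42,.45,.50,.62,.65):
        m=(abs(W[...,0]-a)<.005)&(abs(W[...,1]+.028)<.02)&(W[...,2]>.06)&(W[...,2]<.19)
        k=W[m]
        if len(k)>3: print(n,a,len(k),"z",np.percentile(k[:,2],[50,95]).round(3),"y",np.percentile(k[:,1],[5,95]).round(3))
s=sense(); print(s["time_s"],s["tcp_pos"],s["wrist_force"],s["gripper_width"],s["joints"])
E
```

```text
side 0.4 43 z [0.127 0.133] y [-0.027 -0.01 ]
side 0.42 44 z [0.128 0.133] y [-0.027 -0.01 ]
side 0.45 41 z [0.127 0.134] y [-0.026 -0.011]
side 0.5 40 z [0.127 0.133] y [-0.026 -0.01 ]
side 0.62 73 z [0.112 0.139] y [-0.026 -0.013]
side 0.65 62 z [0.117 0.14 ] y [-0.026 -0.012]
scene 0.4 35 z [0.132 0.135] y [-0.04  -0.024]
scene 0.42 33 z [0.131 0.136] y [-0.041 -0.018]
scene 0.45 33 z [0.13  0.136] y [-0.041 -0.026]
scene 0.5 43 z [0.132 0.135] y [-0.041 -0.02 ]
scene 0.62 42 z [0.134 0.142] y [-0.035 -0.023]
scene 0.65 46 z [0.131 0.142] y [-0.036 -0.024]
6.95 [ 0.48088935 -0.08974775  0.27584759] [-0.40751543  0.51693921 -0.96107391] 0.3752759835660345 [ 8.53695764e+00  5.63454620e+00 -1.11979757e+01  6.28462273e-02
 -7.26392339e+01 -1.02850078e+01]
```

Lever is level: grip top 0.134, expected 0.134. Now over to the pin with the half turn, then a fresh wrist measurement of the pin and the open fingertips.

Request:
arm_command(
  rows=[
    {"fingers":42,"travel":[30,-5,-2],"roll":-148.5},
    {"fingers":42,"travel":[30,-5,-2],"roll":-148.5},
    {"fingers":42,"travel":[30,-5,-2],"roll":-148.5},
    {"fingers":42,"travel":[30,-5,-2],"roll":-148.5},
    {"fingers":42,"travel":[30,-5,-2],"roll":-148.5},
    {"fingers":42,"travel":[30,-5,-2],"roll":-148.5},
    {"fingers":42,"travel":[30,-5,-2],"roll":-148.5},
    {"fingers":42,"travel":[30,-5,-2],"roll":-148.5},
    {"fingers":42,"travel":[30,-5,-2],"roll":-148.5},
    {"fingers":42,"travel":[30,-5,-2],"roll":-148.5},
  ],
)

```text
time_s: 7.95
tcp_pos: [0.5207, -0.3883, 0.2889]
ee_rot: [[0.985, -0.173, -0.002], [-0.173, -0.985, 0.003], [-0.003, -0.002, -1.0]]
wrist_force: [-0.2, -0.2, 0.0]
gripper_width: 0.417
```

```bash
python3 -c "
from h import *
s=sense();print(s['joints'],s['tcp_pos'],s['ee_rot'][:,1],s['time_s'],s['gripper_width'])"
```

```text
[-2.25173739e+01  2.23392620e+01  1.29349046e+01 -1.01704608e-01
 -8.07848498e+01  1.02586101e+02] [ 0.52073695 -0.38825268  0.28894185] [-0.1727525  -0.98496227 -0.00242878] 7.95 0.41726642861714514
```

Request:
arm_command(
  rows=[
    {"fingers":42,"travel":[0,0,0],"roll":-67},
    {"fingers":42,"travel":[0,0,0],"roll":-67},
    {"fingers":42,"travel":[0,0,0],"roll":-67},
    {"fingers":42,"travel":[0,0,0],"roll":-67},
    {"fingers":42,"travel":[0,0,0],"roll":-67},
    {"fingers":42,"travel":[0,0,0],"roll":-67},
    {"fingers":42,"travel":[0,0,0],"roll":-67},
    {"fingers":42,"travel":[0,0,0],"roll":-67},
    {"fingers":42,"travel":[0,0,0],"roll":-67},
  ],
)

```text
time_s: 8.85
tcp_pos: [0.5208, -0.3878, 0.2896]
ee_rot: [[0.548, 0.836, -0.002], [0.836, -0.548, 0.002], [0.001, -0.003, -1.0]]
wrist_force: [-0.1, 0.6, -1.6]
gripper_width: 0.418
```

```bash
python3 - <<'E'
from h import *
s=sense(); C=cam("wrist"); im,d=capture("wrist"); W=cloud("wrist",d,C); save("wr3",im); np.savez("pics/wr3.npz",im=im,d=d,W=W)
print(s["tcp_pos"],s["ee_rot"].round(3).tolist(),s["joints"].round(1),s["time_s"])
for r in cut_out("wrist","pin"): 
    v,u=np.nonzero(r["mask"]); print(r["p"],u.mean(),v.mean())
    try: print(pinfit("wrist",im,r["mask"],C))
    except Exception as e: print(e)
T=(W-s["tcp_pos"])@s["ee_rot"]
m=(abs(T[...,0])<.02)&(abs(T[...,1])<.05)&(T[...,2]>-.06)&(T[...,2]<.06)&(d>0)
for sg in(-1,1):
    q=T[m&(T[...,1]*sg>0)]; print("finger",sg,len(q),np.percentile(q,[1,50,99],axis=0).round(4).tolist())
E
```

```text
[ 0.52079906 -0.3878198   0.2895858 ] [[0.548, 0.836, -0.002], [0.836, -0.548, 0.002], [0.001, -0.003, -1.0]] [-2.250e+01  2.230e+01  1.290e+01 -1.000e-01 -8.080e+01  1.692e+02] 8.85
0.92 339.9311163895487 189.58986539984164
{'bend': array([ 0.5384159 , -0.37354704]), 'sdir': array([-0.54468775, -0.8386389 ]), 'ang': np.float64(-123.00332892938921), 'hang': np.float64(-32.57092399448993), 'ls': np.float64(0.09889756800215567), 'lh': np.float64(0.06582447132330438), 'origin': array([ 0.52261996, -0.39786757])}
0.87 186.29381443298968 268.91494845360825
{'bend': array([ 0.26171757, -0.36077979]), 'sdir': array([-0.12334429, -0.99236393]), 'ang': np.float64(-97.08515098671674), 'hang': np.float64(-20.527528152066324), 'ls': np.float64(0.04313931353917548), 'lh': np.float64(0.09590496292552131), 'origin': array([ 0.25814058, -0.38955834])}
finger -1 1416 [[-0.0077, -0.0312, -0.0598], [0.0102, -0.0233, -0.0426], [0.0122, -0.0194, -0.0183]]
finger 1 1415 [[-0.0077, 0.017, -0.0598], [0.0102, 0.0208, -0.0427], [0.0122, 0.029, -0.0181]]
```

View pics/wr3.png

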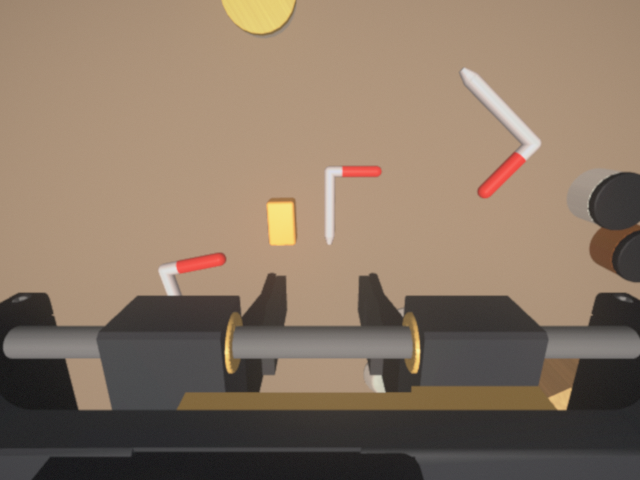

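The wrist picture shows pin A with its bend at (331,171) and tip at (330,241), the wax at (282,222), and the tips open either side. The fingertips are again about 18 mm behind the TCP, so I'll use that when I descend.

Request:
arm_command(
  rows=[
    {"fingers":42,"travel":[0.3,0.8,5],"roll":0},
    {"fingers":42,"travel":[0.3,0.8,10],"roll":0},
    {"fingers":42,"travel":[0.3,0.8,15],"roll":0},
    {"fingers":42,"travel":[0.3,0.8,20],"roll":0},
    {"fingers":42,"travel":[0.3,0.8,24],"roll":0},
    {"fingers":42,"travel":[0.3,0.8,25.6],"roll":0},
    {"fingers":42,"travel":[0.3,0.8,25.6],"roll":0},
  ],
)

```text
time_s: 9.65
tcp_pos: [0.5267, -0.3892, 0.0314]
ee_rot: [[0.55, 0.835, -0.007], [0.835, -0.55, 0.004], [-0.001, -0.008, -1.0]]
wrist_force: [-0.2, 0.1, 0.1]
gripper_width: 0.416
```

```bash
python3 - <<'E'
from h import *
s=sense(); C=cam("wrist"); im,d=capture("wrist"); W=cloud("wrist",d,C); save("wr4",im)
print(s["tcp_pos"],s["ee_rot"][:,1],s["time_s"],s["wrist_force"])
T=(W-s["tcp_pos"])@s["ee_rot"]
hsv=cv2.cvtColor(im,cv2.COLOR_RGB2HSV).astype(int)
m=(abs(T[...,0])<.02)&(abs(T[...,1])<.05)&(T[...,2]>-.06)&(T[...,2]<-.01)&(d>0)
for sg in(-1,1):
    q=T[m&(T[...,1]*sg>0)]; print("finger",sg,len(q),np.percentile(q,[1,99],axis=0).round(4).tolist())
# pin shank in tool coords
p=(abs(T[...,1])<.03)&(W[...,2]>.006)&(W[...,2]<.02)&(hsv[...,1]<70)&(hsv[...,2]>90)
q=T[p]; print("shank",len(q),[(round(x,3),np.percentile(q[abs(q[:,0]-x)<.003][:,1],[3,97]).round(4).tolist()) for x in(-.06,-.05,-.04,-.03,-.02,-.01,0,.01) if (abs(q[:,0]-x)<.003).sum()>5])
r=cut_out("wrist","pin"); 
for k in r:
    try: f=pinfit("wrist",im,k["mask"],C); print(k["p"],f, "bend tool",s["ee_rot"].T@(np.r_[f["bend"],.007]-s["tcp_pos"]))
    except Exception as e: print(e)
E
```

```text
[ 0.52669256 -0.38924089  0.03137034] [ 0.83493413 -0.55029268 -0.00793487] 9.65 [-0.21873208  0.12045947  0.07179033]
finger -1 1416 [[-0.0076, -0.0313, -0.0598], [0.0121, -0.0194, -0.0182]]
finger 1 1422 [[-0.0076, 0.017, -0.0598], [0.0122, 0.0289, -0.0184]]
shank 2830 [(-0.04, [-0.0042, 0.0089]), (-0.03, [-0.0048, 0.0087]), (-0.02, [-0.0047, 0.0086]), (-0.01, [-0.0047, 0.0084]), (0, [-0.0046, 0.0083]), (0.01, [-0.0046, 0.0082])]
OpenCV(4.12.0) /io/opencv/modules/imgproc/src/linefit.cpp:50: error: (-215:Assertion failed) count > 0 in function 'fitLine2D_wods'

0.69 {'bend': array([ 0.5389391 , -0.37307317]), 'sdir': array([-0.54081792, -0.84113967]), 'ang': np.float64(-122.73933588051806), 'hang': np.float64(-33.372577926090514), 'ls': np.float64(0.10185741258198251), 'lh': np.float64(0.06783019945644245), 'origin': array([ 0.52325538, -0.39746622])} bend tool [0.02025689 0.00152146 0.02434399]
OpenCV(4.12.0) /io/opencv/modules/imgproc/src/linefit.cpp:50: error: (-215:Assertion failed) count > 0 in function 'fitLine2D_wods'
```

View pics/wr4.png

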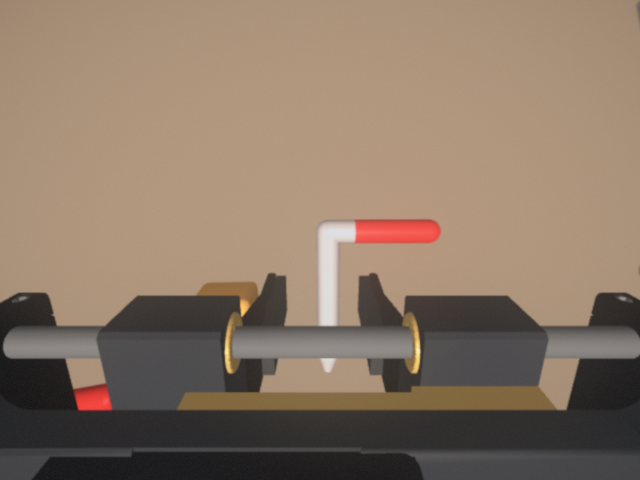

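Pin centred to within 2.5 mm and the handle just ahead of the fingers. I'll shift a little, descend and close.

Request:
arm_command(
  rows=[
    {"fingers":42,"travel":[-0.3,0.25,0],"roll":0},
    {"fingers":42,"travel":[-0.3,0.25,2],"roll":0},
    {"fingers":42,"travel":[-0.3,0.25,3.6],"roll":0},
    {"fingers":42,"travel":[-0.3,0.25,4.4],"roll":0},
    {"fingers":42,"travel":[-0.3,0.25,4.6],"roll":0},
    {"fingers":42,"travel":[-0.3,0.25,4.6],"roll":0},
  ],
)

```text
time_s: 10.35
tcp_pos: [0.5301, -0.3949, -0.0095]
ee_rot: [[0.548, 0.836, 0.001], [0.836, -0.548, -0.001], [0.0, 0.002, -1.0]]
wrist_force: [-0.6, -0.9, -0.3]
gripper_width: 0.418
```

Request:
arm_command(
  rows=[
    {"fingers":0,"travel":[0,0,0],"roll":0},
    {"fingers":0,"travel":[0,0,0],"roll":0},
    {"fingers":0,"travel":[0,0,0],"roll":0},
    {"fingers":0,"travel":[0,0,0],"roll":0},
    {"fingers":0,"travel":[0,0,0],"roll":0},
  ],
)

```text
time_s: 10.85
tcp_pos: [0.5294, -0.3945, -0.0101]
ee_rot: [[0.548, 0.836, -0.0], [0.836, -0.548, 0.0], [-0.0, -0.0, -1.0]]
wrist_force: [-0.4, 0.0, 2.5]
gripper_width: 0.136
```

The grip opening is 11.8 mm, less than the 14 mm pin, so the tips are gripping above the axis. I'll open, go 7 mm lower and close again.

Request:
arm_command(
  rows=[
    {"fingers":40,"travel":[0,0,0],"roll":0},
    {"fingers":40,"travel":[0,0,0],"roll":0},
    {"fingers":40,"travel":[0,0,0.4],"roll":0},
    {"fingers":40,"travel":[0,0,0.7],"roll":0},
    {"fingers":40,"travel":[0,0,0.7],"roll":0},
    {"fingers":40,"travel":[0,0,0.7],"roll":0},
  ],
)

```text
time_s: 11.45
tcp_pos: [0.5294, -0.3944, -0.0178]
ee_rot: [[0.548, 0.836, -0.0], [0.836, -0.548, 0.0], [-0.0, -0.001, -1.0]]
wrist_force: [0.0, 0.4, 0.4]
gripper_width: 0.395
```

```bash
python3 - <<'E'
from h import *
s=sense(); C=cam("wrist"); im,d=capture("wrist"); W=cloud("wrist",d,C)
print(s["tcp_pos"],s["ee_rot"][:,1],s["time_s"],s["wrist_force"],s["gripper_width"])
T=(W-s["tcp_pos"])@s["ee_rot"]
hsv=cv2.cvtColor(im,cv2.COLOR_RGB2HSV).astype(int)
m=(abs(T[...,0])<.02)&(abs(T[...,1])<.05)&(T[...,2]>-.06)&(hsv[...,2]<70)&(d>0)
for sg in(-1,1):
    q=T[m&(T[...,1]*sg>0)]; print("finger",sg,len(q),np.percentile(q,[1,99],axis=0).round(4).tolist())
p=(abs(T[...,1])<.03)&(W[...,2]>.006)&(W[...,2]<.03)&(hsv[...,1]<70)&(hsv[...,2]>90)
q=T[p]; print("shank",len(q),[(round(x,3),np.percentile(q[abs(q[:,0]-x)<.003],[3,50,97],axis=0)[:,1:].round(4).tolist()) for x in(-.05,-.04,-.03,-.02,-.01,0,.01,.02) if (abs(q[:,0]-x)<.003).sum()>5], q[:,0].max())
E
```

```text
[ 0.529352   -0.39441177 -0.01783614] [ 8.36192645e-01 -5.48435573e-01 -5.32511139e-04] 11.45 [0.02274844 0.36790757 0.43172388] 0.3952513490662124
finger -1 857 [[-0.0054, -0.0296, -0.0597], [0.0122, -0.0183, -0.025]]
finger 1 135 [[0.0094, 0.0166, -0.0599], [0.0123, 0.0277, -0.0535]]
shank 3919 [(-0.05, [[-0.0084, -0.0315], [-0.0017, -0.0295], [0.0054, -0.0245]]), (-0.04, [[-0.0082, -0.0317], [-0.0015, -0.03], [0.0053, -0.0257]]), (-0.03, [[-0.0071, -0.0319], [-0.0015, -0.0305], [0.0041, -0.0277]]), (-0.01, [[-0.0079, -0.0317], [-0.001, -0.0297], [0.016, -0.025]]), (0, [[-0.0077, -0.0319], [-0.0014, -0.0301], [0.0052, -0.0263]]), (0.01, [[-0.0271, -0.0362], [-0.0017, -0.0302], [0.0052, -0.026]]), (0.02, [[-0.0075, -0.0319], [0.0022, -0.0305], [0.0143, -0.0273]])] 0.030447349997373085
```

Request:
arm_command(
  rows=[
    {"fingers":0,"travel":[0,0,-0.1],"roll":0},
    {"fingers":0,"travel":[0,0,-0.1],"roll":0},
    {"fingers":0,"travel":[0,0,-0.1],"roll":0},
    {"fingers":0,"travel":[0,0,-0.1],"roll":0},
    {"fingers":0,"travel":[0,0,-0.1],"roll":0},
    {"fingers":0,"travel":[0,0,-1],"roll":0},
    {"fingers":0,"travel":[0,0,-3],"roll":0},
    {"fingers":0,"travel":[0,0,-6],"roll":0},
    {"fingers":0,"travel":[0,0,-10],"roll":0},
    {"fingers":0,"travel":[0,0,-15],"roll":0},
  ],
)

```text
time_s: 12.5
tcp_pos: [0.5279, -0.3935, 0.1322]
ee_rot: [[0.549, 0.836, -0.004], [0.836, -0.549, 0.003], [-0.0, -0.005, -1.0]]
wrist_force: [1.2, -1.4, -2.3]
gripper_width: 0.149
```

Gripped at 13 mm opening and lifted; the wrist shows about -2 N, which is the pin's weight. Now turning the shank to +y and moving to the free side.

Request:
arm_command(
  rows=[
    {"fingers":0,"travel":[3,-1,0],"roll":8.5},
    {"fingers":0,"travel":[6,-2,0],"roll":17},
    {"fingers":0,"travel":[9,-3,0],"roll":25.5},
    {"fingers":0,"travel":[12,-4.3,0],"roll":34},
    {"fingers":0,"travel":[14,-5,0],"roll":42.5},
    {"fingers":0,"travel":[16,-6,0],"roll":51},
    {"fingers":0,"travel":[17.5,-6.5,0],"roll":59.5},
    {"fingers":0,"travel":[18.5,-7,0],"roll":68},
    {"fingers":0,"travel":[19.6,-7.2,0],"roll":76.5},
    {"fingers":0,"travel":[19.6,-7.2,0],"roll":85},
  ],
)

```text
time_s: 13.5
tcp_pos: [0.5769, -0.1897, 0.1329]
ee_rot: [[0.879, -0.477, 0.0], [-0.477, -0.879, 0.0], [-0.0, -0.0, -1.0]]
wrist_force: [-0.3, 0.3, -1.4]
gripper_width: 0.15
```

```bash
python3 -c "
from h import *
s=sense();y=s['ee_rot'][:,1];print(s['joints'].round(1),s['tcp_pos'],np.degrees(np.arctan2(y[1],y[0])),s['time_s'],s['gripper_width'])"
```

```text
[ -3.   23.6  -7.9  -0.  -58.5  64.5] [ 0.57694029 -0.1897495   0.13286604] -118.51803950136117 13.5 0.14963565027582607
```

Request:
arm_command(
  rows=[
    {"fingers":0,"travel":[0,0,0],"roll":8.5},
    {"fingers":0,"travel":[0,0,0],"roll":17},
    {"fingers":0,"travel":[0,0,0],"roll":25.5},
    {"fingers":0,"travel":[0,0,0],"roll":34},
    {"fingers":0,"travel":[0,0,0],"roll":42.5},
    {"fingers":0,"travel":[0,0,0],"roll":51},
    {"fingers":0,"travel":[0,0,0],"roll":59},
    {"fingers":0,"travel":[0,0,0],"roll":61.9},
    {"fingers":0,"travel":[0,0,0],"roll":61.9},
  ],
)

```text
time_s: 14.4
tcp_pos: [0.5765, -0.191, 0.1327]
ee_rot: [[-0.003, -1.0, -0.0], [-1.0, 0.003, 0.0], [-0.0, 0.0, -1.0]]
wrist_force: [-0.3, -0.1, -2.9]
gripper_width: 0.15
```

```bash
cat > look.py <<'E'
import sys
from h import *
s=sense(); C=cam("wrist"); im,d=capture("wrist"); W=cloud("wrist",d,C); save(sys.argv[1],im); np.savez("pics/%s.npz"%sys.argv[1],im=im,d=d,W=W)
y=s['ee_rot'][:,1];print("tcp",s["tcp_pos"].round(4),"yaw",np.degrees(np.arctan2(y[1],y[0])).round(2),s["time_s"],s["wrist_force"].round(1),s["gripper_width"])
T=(W-s["tcp_pos"])@s["ee_rot"]
hsv=cv2.cvtColor(im,cv2.COLOR_RGB2HSV).astype(int); H,S,V=[hsv[...,i] for i in range(3)]
red=((H<8)|(H>172))&(S>150)&(abs(T[...,2])<.08)
q=W[red]; print("red",len(q),np.percentile(q,[2,50,98],axis=0).round(4).tolist())
p=(abs(T[...,1]+.0012)<.012)&(S<70)&(V>90)&(T[...,2]>-.045)&(T[...,2]<0)&(T[...,0]<.032)&(T[...,0]>-.09)
q=W[p]; print("shank",len(q))
for a in np.arange(-.08,.04,.01):
    k=q[abs((q[:,1]-s["tcp_pos"][1])-a)<.003]
    if len(k)>8: print("  y",round(a+s["tcp_pos"][1],3),"x",np.percentile(k[:,0],[3,97]).round(4),"mid",np.percentile(k[:,0],[3,97]).mean().round(4),"top z",np.percentile(k[:,2],[50,95]).round(4))
if len(q): print("  y range",np.percentile(q[:,1],[.5,99.5]).round(4))
f=(H>14)&(H<34)&(S>120)&(abs(W[...,0]-.578)<.04)&(abs(W[...,1]+.028)<.035)&(W[...,2]>.05)
q=W[f]; print("fork",len(q),np.percentile(q,[1,50,99],axis=0).round(4).tolist() if len(q) else 0)
t=q[q[:,2]>.138] if len(q) else q
if len(t): print(" top x",t[:,0].min().round(4),t[:,0].max().round(4),"y",t[:,1].min().round(4),t[:,1].max().round(4))
E
python3 look.py wr5
```

```text
tcp [ 0.5765 -0.191   0.1327] yaw 179.84 14.4 [-0.3 -0.1 -2.9] 0.1500660109216784
red 2900 [[0.5118, -0.2199, 0.1567], [0.5353, -0.2152, 0.1615], [0.5582, -0.2076, 0.1634]]
shank 3382
  y -0.221 x [0.5663 0.5794] mid 0.5728 top z [0.1586 0.1606]
  y -0.211 x [0.5664 0.5813] mid 0.5738 top z [0.1619 0.1631]
  y -0.201 x [0.5689 0.5822] mid 0.5755 top z [0.1614 0.163 ]
  y -0.191 x [0.5695 0.582 ] mid 0.5757 top z [0.1615 0.1629]
  y -0.181 x [0.5698 0.5821] mid 0.5759 top z [0.1613 0.1628]
  y -0.161 x [0.5717 0.5804] mid 0.576 top z [0.162  0.1633]
  y range [-0.2198 -0.138 ]
fork 191 [[0.5564, -0.0504, 0.0501], [0.5895, -0.0491, 0.0554], [0.5993, -0.0479, 0.0612]]
```

View pics/wr5.png

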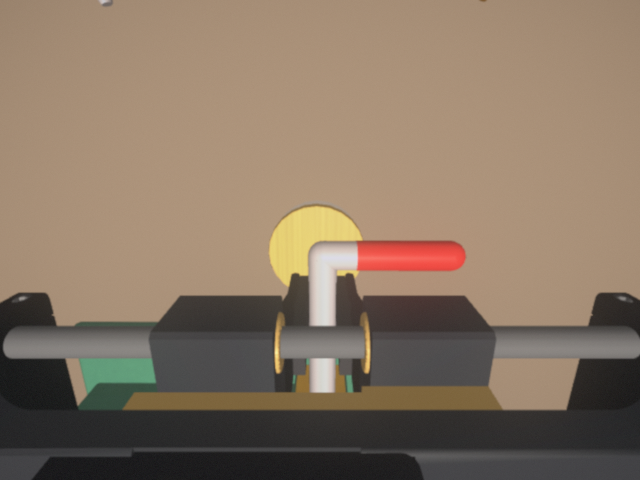

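The picture shows the pin held level with its bend at (322,253) and handle toward -x, and the tin beneath at (316,250). Pin axis is TCP+23 mm, x 0.5758, target x 0.5777. Next I lower and approach to just short of the cheek.

Request:
arm_command(
  rows=[
    {"fingers":0,"travel":[0,-0.2,1],"roll":0.2},
    {"fingers":0,"travel":[0,-0.2,2.5],"roll":0.2},
    {"fingers":0,"travel":[-1,-0.2,3.6],"roll":0.2},
    {"fingers":0,"travel":[-3,-0.2,3.6],"roll":0.2},
    {"fingers":0,"travel":[-5,-0.2,3.6],"roll":0.2},
    {"fingers":0,"travel":[-5.5,-0.2,3.6],"roll":0.2},
    {"fingers":0,"travel":[-5.5,-0.2,3.6],"roll":0.2},
    {"fingers":0,"travel":[-5.5,-0.2,3.6],"roll":0.2},
  ],
)

```text
time_s: 15.25
tcp_pos: [0.5789, -0.1361, 0.0963]
ee_rot: [[-0.006, -1.0, -0.0], [-1.0, 0.006, -0.0], [0.0, 0.0, -1.0]]
wrist_force: [0.9, 0.2, -2.0]
gripper_width: 0.149
```

```bash
python3 look.py wr6; python3 - <<'E'
from h import *
im,d=capture("scene"); W=cloud("scene",d)
o=cv2.resize(im[215:335,250:400],None,fx=5,fy=5,interpolation=cv2.INTER_CUBIC); 
save("sc6",o)
for l in("pin_tip","lock_hole"):
    print(l,[(r["p"],np.round(r["position"],4)) for r in search_frame("scene",l)])
# expected hole & tip pixels
print("hole mouth px",proj("scene",[.5777,-.0497,.12]),"crop",[(a-b)*5 for a,b in zip(proj("scene",[.5777,-.0497,.12]),(250,215))])
E
```

```text
tcp [ 0.5789 -0.1361  0.0963] yaw 179.67 15.25 [ 0.9  0.2 -2. ] 0.1492420452483976
red 2928 [[0.5142, -0.1649, 0.1201], [0.5375, -0.1601, 0.125], [0.5605, -0.1525, 0.1269]]
shank 3427
  y -0.166 x [0.5684 0.5814] mid 0.5749 top z [0.1222 0.1242]
  y -0.156 x [0.5685 0.5842] mid 0.5763 top z [0.1254 0.1268]
  y -0.146 x [0.571  0.5864] mid 0.5787 top z [0.1248 0.1269]
  y -0.136 x [0.5719 0.5845] mid 0.5782 top z [0.1251 0.1265]
  y -0.126 x [0.5722 0.5846] mid 0.5784 top z [0.125  0.1264]
  y -0.106 x [0.5741 0.5836] mid 0.5788 top z [0.1254 0.1265]
  y range [-0.165  -0.0832]
fork 627 [[0.559, -0.05, 0.0534], [0.5882, -0.0489, 0.0769], [0.5988, -0.0478, 0.0858]]
pin_tip [(0.73, array([ 0.7516, -0.467 ,  0.0209])), (0.73, array([ 0.2632, -0.3966,  0.0148])), (0.49, array([ 0.5462, -0.1629,  0.1278]))]
lock_hole [(0.87, array([ 0.7051, -0.0346,  0.0393]))]
hole mouth px (np.float64(314.0433709513697), np.float64(264.91180369664465)) crop [np.float64(320.2168547568485), np.float64(249.55901848322327)]
```

View pics/sc6.png

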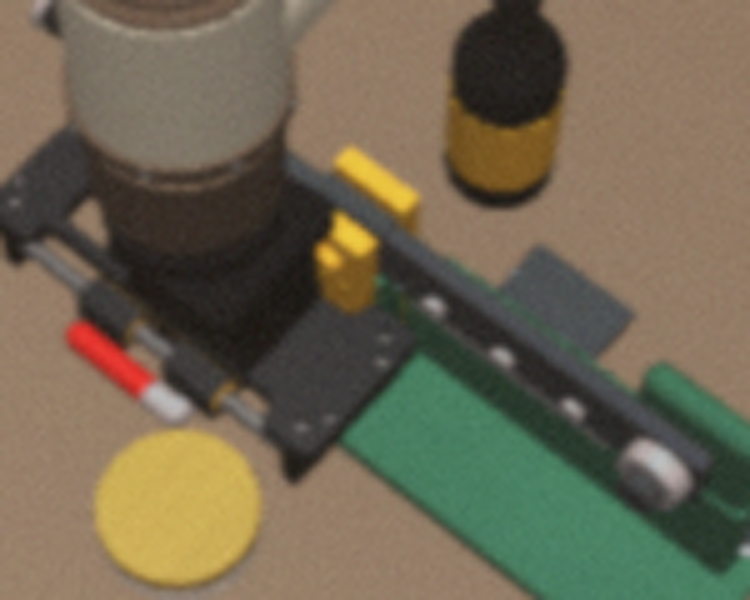

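Request:
arm_command(
  rows=[
    {"fingers":0,"travel":[-0.5,0.07,0],"roll":0},
    {"fingers":0,"travel":[-1.0,0.07,0],"roll":0},
    {"fingers":0,"travel":[-1.5,0.07,0],"roll":0},
    {"fingers":0,"travel":[-2,0.07,0],"roll":0},
    {"fingers":0,"travel":[-2.5,0.07,0],"roll":0},
    {"fingers":0,"travel":[-2.5,0.07,0],"roll":0},
  ],
)

```text
time_s: 16.05
tcp_pos: [0.5785, -0.1103, 0.0966]
ee_rot: [[-0.005, -1.0, 0.0], [-1.0, 0.005, 0.0], [-0.0, -0.0, -1.0]]
wrist_force: [0.3, -0.4, -2.1]
gripper_width: 0.15
```

No contact. Continuing in the same way.

Request:
arm_command(
  rows=[
    {"fingers":0,"travel":[-0.5,0,0],"roll":0},
    {"fingers":0,"travel":[-1.0,0,0],"roll":0},
    {"fingers":0,"travel":[-1.5,0,0],"roll":0},
    {"fingers":0,"travel":[-2,0,0],"roll":0},
    {"fingers":0,"travel":[-2.5,0,0],"roll":0},
    {"fingers":0,"travel":[-2.5,0,0],"roll":0},
  ],
)

```text
time_s: 16.65
tcp_pos: [0.5786, -0.0854, 0.0966]
ee_rot: [[-0.005, -1.0, 0.0], [-1.0, 0.005, 0.0], [-0.0, -0.0, -1.0]]
wrist_force: [0.9, -0.1, -1.9]
gripper_width: 0.146
```

```bash
python3 look.py wr7
```

```text
tcp [ 0.5786 -0.0854  0.0966] yaw 179.69 16.65 [ 0.9 -0.1 -1.9] 0.14554821463312329
red 2893 [[0.5139, -0.1143, 0.1204], [0.537, -0.1095, 0.1252], [0.5602, -0.1019, 0.1272]]
shank 2957
  y -0.115 x [0.568  0.5815] mid 0.5748 top z [0.1219 0.1244]
  y -0.105 x [0.5681 0.5842] mid 0.5762 top z [0.1256 0.127 ]
  y -0.095 x [0.5709 0.5845] mid 0.5777 top z [0.1252 0.1269]
  y -0.085 x [0.5716 0.5841] mid 0.5779 top z [0.1253 0.1267]
  y -0.075 x [0.5719 0.5843] mid 0.5781 top z [0.1252 0.1266]
  y -0.055 x [0.5739 0.5828] mid 0.5784 top z [0.1257 0.1268]
  y range [-0.1145 -0.0459]
fork 1174 [[0.5644, -0.0498, 0.1146], [0.5785, -0.0486, 0.1363], [0.5921, -0.0422, 0.1418]]
 top x 0.564 0.5926 y -0.0504 -0.0456
```

Request:
arm_command(
  rows=[
    {"fingers":0,"travel":[-0.5,0,0],"roll":0},
    {"fingers":0,"travel":[-1.0,0,0],"roll":0},
    {"fingers":0,"travel":[-1.5,0,0],"roll":0},
    {"fingers":0,"travel":[-2,0,0],"roll":0},
    {"fingers":0,"travel":[-2.3,0,0],"roll":0},
    {"fingers":0,"travel":[-2.3,0,0],"roll":0},
  ],
)

```text
time_s: 17.3
tcp_pos: [0.5787, -0.0626, 0.0966]
ee_rot: [[-0.006, -1.0, 0.0], [-1.0, 0.006, 0.0], [-0.0, -0.0, -1.0]]
wrist_force: [0.5, -0.6, -1.3]
gripper_width: 0.15
```

```bash
python3 look.py wr8
```

```text
tcp [ 0.5787 -0.0626  0.0966] yaw 179.68 17.3 [ 0.5 -0.6 -1.3] 0.1504232507806397
red 2832 [[0.514, -0.0914, 0.1206], [0.5366, -0.0867, 0.1252], [0.5602, -0.079, 0.1271]]
shank 3500
  y -0.093 x [0.5682 0.5816] mid 0.5749 top z [0.1218 0.1242]
  y -0.083 x [0.5686 0.584 ] mid 0.5763 top z [0.1257 0.127 ]
  y -0.073 x [0.5711 0.5844] mid 0.5778 top z [0.1251 0.1268]
  y -0.063 x [0.5717 0.5843] mid 0.578 top z [0.1253 0.1266]
  y -0.053 x [0.5721 0.5844] mid 0.5782 top z [0.1252 0.1267]
  y -0.033 x [0.5688 0.5909] mid 0.5798 top z [0.1391 0.14  ]
  y range [-0.0916 -0.0226]
fork 622 [[0.5565, -0.0545, 0.0508], [0.5785, -0.0414, 0.1408], [0.5981, -0.0324, 0.1601]]
 top x 0.5708 0.5859 y -0.0557 -0.0363
```

The pin is through all three holes. Now opening so it rests in the fork, then lifting away.

Request:
arm_command(
  rows=[
    {"fingers":30,"travel":[0,0,0],"roll":0},
    {"fingers":50,"travel":[0,0,0],"roll":0},
    {"fingers":50,"travel":[0,0,0],"roll":0},
    {"fingers":50,"travel":[0,0,0],"roll":0},
    {"fingers":50,"travel":[0,0,-2],"roll":0},
    {"fingers":50,"travel":[0,0,-5],"roll":0},
    {"fingers":20,"travel":[2,0,-7.5],"roll":0},
    {"fingers":0,"travel":[6,0,-8],"roll":0},
    {"fingers":0,"travel":[6,0,-8],"roll":0},
    {"fingers":0,"travel":[6,0,-8],"roll":0},
  ],
)

```text
time_s: 18.35
tcp_pos: [0.5781, -0.1238, 0.1765]
ee_rot: [[-0.008, -1.0, 0.0], [-1.0, 0.008, 0.0], [-0.0, -0.0, -1.0]]
wrist_force: [-0.2, -0.2, 0.5]
gripper_width: 0.221
```

```bash
python3 look.py wr9
```

```text
tcp [ 0.5781 -0.1238  0.1765] yaw 179.53 18.35 [-0.2 -0.2  0.5] 0.2206096424346465Traceback (most recent call last):
  File "look.py", line 8, in <module>
    q=W[red]; print("red",len(q),np.percentile(q,[2,50,98],axis=0).round(4).tolist())
                                 ~~~~~~~~~~~~~^^^^^^^^^^^^^^^^^^^^
    return _quantile_unchecked(
        a, q, axis, out, overwrite_input, method, keepdims, weights)
    return _ureduce(a,
                    func=_quantile_ureduce_func,
    ...<5 lines>...
                    overwrite_input=overwrite_input,
                    method=method)
    r = func(a, **kwargs)
    result = _quantile(arr,
                       quantiles=q,
    ...<2 lines>...
                       out=out,
                       weights=wgt)
    slices_having_nans = np.isnan(arr[-1, ...])
                                  ~~~^^^^^^^^^
IndexError: index -1 is out of bounds for axis 0 with size 0
```

View pics/wr9.png

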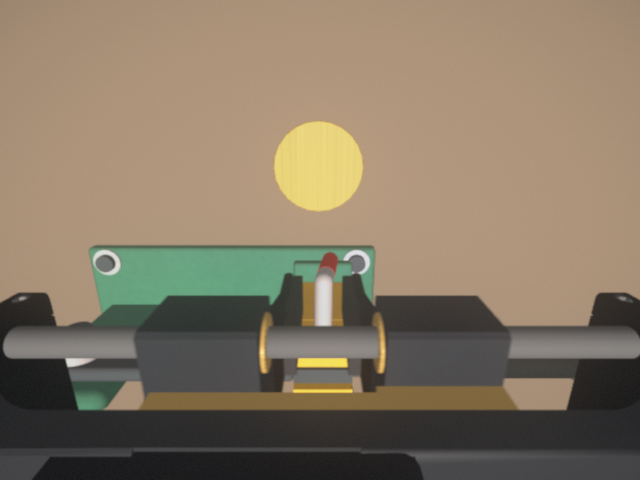

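The picture shows the pin resting in the fork with its bend at (325,275) and the red handle hanging down at (328,262). Now lowering the shut fingers behind the bend and pushing it home.

Request:
arm_command(
  rows=[
    {"fingers":0,"travel":[0,0,0],"roll":0},
    {"fingers":0,"travel":[0,0,3],"roll":0},
    {"fingers":0,"travel":[0,0,6],"roll":0},
    {"fingers":0,"travel":[0,0,8],"roll":0},
    {"fingers":0,"travel":[0,0,8.2],"roll":0},
    {"fingers":0,"travel":[-1.2,0,8.2],"roll":0},
    {"fingers":0,"travel":[-2.2,0,8.2],"roll":0},
    {"fingers":0,"travel":[-2.8,0,8.2],"roll":0},
    {"fingers":0,"travel":[-3.4,0,8.2],"roll":0},
    {"fingers":0,"travel":[-4.0,0,8.2],"roll":0},
  ],
)

```text
time_s: 19.4
tcp_pos: [0.5789, -0.0824, 0.0954]
ee_rot: [[-0.006, -1.0, 0.001], [-1.0, 0.006, 0.0], [-0.0, -0.001, -1.0]]
wrist_force: [0.0, -1.0, 1.0]
gripper_width: 0.002
```

```bash
sed -i 's/^q=W\[red\].*/q=W[red]; print("red",len(q))/' look.py; python3 look.py wr10
```

```text
tcp [ 0.5789 -0.0824  0.0954] yaw 179.67 19.4 [ 0. -1.  1.] 0.002157193998617063
red 58
shank 42
  y range [-0.0932 -0.0452]
fork 462 [[0.5605, -0.0497, 0.0504], [0.5785, -0.0485, 0.1394], [0.597, -0.045, 0.142]]
 top x 0.5727 0.5848 y -0.0501 -0.0445
```

Request:
arm_command(
  rows=[
    {"fingers":0,"travel":[-0.4,0,0],"roll":0},
    {"fingers":0,"travel":[-0.8,0,0],"roll":0},
    {"fingers":0,"travel":[-1.0,0,0],"roll":0},
    {"fingers":0,"travel":[-1.0,0,0],"roll":0},
  ],
)

```text
time_s: 19.85
tcp_pos: [0.5786, -0.0729, 0.0945]
ee_rot: [[-0.006, -1.0, -0.0], [-1.0, 0.006, 0.0], [-0.0, 0.0, -1.0]]
wrist_force: [0.2, -0.5, 0.3]
gripper_width: 0.003
```

Request:
arm_command(
  rows=[
    {"fingers":0,"travel":[-0.2,0,0],"roll":0},
    {"fingers":0,"travel":[-0.35,0,0],"roll":0},
    {"fingers":0,"travel":[-0.5,0,0],"roll":0},
    {"fingers":0,"travel":[-0.5,0,0],"roll":0},
  ],
)

```text
time_s: 20.25
tcp_pos: [0.5781, -0.072, 0.0951]
ee_rot: [[-0.006, -1.0, -0.002], [-1.0, 0.006, -0.005], [0.005, 0.002, -1.0]]
wrist_force: [1.4, -13.3, 1.7]
gripper_width: 0.006
```

Firm contact (13 N) at the expected home position. Backing off and checking.

Request:
arm_command(
  rows=[
    {"fingers":0,"travel":[1,0,0],"roll":0},
    {"fingers":0,"travel":[4,0,0],"roll":0},
    {"fingers":0,"travel":[8,0,0],"roll":0},
    {"fingers":0,"travel":[12,0,-2],"roll":0},
    {"fingers":0,"travel":[16,0,-6],"roll":0},
    {"fingers":0,"travel":[20,0,-10],"roll":0},
    {"fingers":0,"travel":[24,0,-14],"roll":0},
    {"fingers":0,"travel":[26,0,-16],"roll":0},
    {"fingers":0,"travel":[26,0,-16],"roll":0},
  ],
)

```text
time_s: 21.15
tcp_pos: [0.5788, -0.3331, 0.2602]
ee_rot: [[-0.01, -1.0, 0.01], [-1.0, 0.01, -0.005], [0.005, -0.01, -1.0]]
wrist_force: [-0.4, 0.2, -0.1]
gripper_width: 0.007
```

```bash
python3 - <<'E'
from h import *
o=np.zeros((400,800,3),np.uint8)
for i,(n,b) in enumerate((("scene",(225,280)),("side",(170,250)))):
    im,d=capture(n); W=cloud(n,d)
    b=((240,290),(165,265))[i]; 
    u,v=(int(x) for x in proj(n,[.578,-.03,.12])); cr=im[v-40:v+40,u-40:u+40]; o[:,i*400:i*400+400]=cv2.resize(cr,(400,400),interpolation=cv2.INTER_CUBIC)
    hsv=cv2.cvtColor(im,cv2.COLOR_RGB2HSV).astype(int); H,S,V=[hsv[...,k] for k in range(3)]
    reg=(abs(W[...,0]-.578)<.05)&(abs(W[...,1]+.03)<.09)&(W[...,2]>.04)&(W[...,2]<.135)
    red=reg&((H<8)|(H>172))&(S>130)
    if red.sum(): print(n,"red",red.sum(),np.percentile(W[red],[3,50,97],axis=0).round(4).tolist())
    w=reg&(S<60)&(V>120)
    for nm,c in(("bend",W[...,1]<-.051),("tip",W[...,1]>-.004)):
        q=W[w&c]
        if len(q)>2: print(n,nm,len(q),np.percentile(q,[3,50,97],axis=0).round(4).tolist())
    for a in (.40,.45,.50):
        k=W[(abs(W[...,0]-a)<.005)&(abs(W[...,1]+.028)<.02)&(W[...,2]>.06)&(W[...,2]<.19)]; print(n,"grip top",a,np.percentile(k[:,2],95).round(4))
    for l in "dye_bottle soap_tin tape_measure wax_block".split(): print(n,l,[(round(r["p"],2),np.round(r["position"],3).tolist()) for r in search_frame(n,l)[:1]])
save("fin",o); s=sense(); print(s["time_s"],s["tcp_pos"],s["wrist_force"])
E
```

```text
scene red 38 [[0.5798, -0.0659, 0.0622], [0.5844, -0.062, 0.0844], [0.587, -0.0559, 0.101]]
scene bend 23 [[0.5759, -0.0627, 0.1188], [0.5803, -0.0567, 0.1233], [0.585, -0.0515, 0.129]]
scene tip 66 [[0.5746, 0.0071, 0.1188], [0.5817, 0.0205, 0.1235], [0.5866, 0.0393, 0.1272]]Traceback (most recent call last):
  File "<stdin>", line 16, in <module>
    return _quantile_unchecked(
        a, q, axis, out, overwrite_input, method, keepdims, weights)
    return _ureduce(a,
                    func=_quantile_ureduce_func,
    ...<5 lines>...
                    overwrite_input=overwrite_input,
                    method=method)
    r = func(a, **kwargs)
    result = _quantile(arr,
                       quantiles=q,
    ...<2 lines>...
                       out=out,
                       weights=wgt)
    slices_having_nans = np.isnan(arr[-1, ...])
                                  ~~~^^^^^^^^^
IndexError: index -1 is out of bounds for axis 0 with size 0
```

```bash
python3 - <<'E'
from h import *
o=np.zeros((400,800,3),np.uint8)
for i,n in enumerate(("scene","side")):
    im,d=capture(n); W=cloud(n,d)
    u,v=(int(x) for x in proj(n,[.578,-.03,.12])); o[:,i*400:i*400+400]=cv2.resize(im[v-40:v+40,u-40:u+40],(400,400),interpolation=cv2.INTER_CUBIC)
    S,V=[cv2.cvtColor(im,cv2.COLOR_RGB2HSV)[...,k].astype(int) for k in(1,2)]
    q=W[(abs(W[...,0]-.578)<.02)&(W[...,1]>.0)&(W[...,1]<.06)&(abs(W[...,2]-.122)<.012)&(S<60)&(V>110)]
    if len(q): print(n,"tip part",len(q),np.percentile(q,[1,50,99],axis=0).round(4).tolist())
    for a in (.40,.45,.50,.63,.66):
        k=W[(abs(W[...,0]-a)<.005)&(abs(W[...,1]+.028)<.02)&(W[...,2]>.06)&(W[...,2]<.19)]
        if len(k): print(n,"lever top",a,np.percentile(k[:,2],95).round(4))
    for l in "dye_bottle soap_tin tape_measure wax_block".split(): print(n,l,[(round(r["p"],2),np.round(r["position"],3).tolist()) for r in search_frame(n,l)[:1]])
save("fin",o)
E
```

```text
scene tip part 65 [[0.5744, 0.0047, 0.1177], [0.5811, 0.0201, 0.1234], [0.5873, 0.0391, 0.1281]]
scene lever top 0.45 0.1349
scene lever top 0.5 0.1361
scene lever top 0.63 0.1426
scene lever top 0.66 0.1425
scene dye_bottle [(0.84, [0.586, 0.088, 0.111])]
scene soap_tin [(0.91, [0.581, -0.167, 0.03])]
scene tape_measure [(0.84, [0.508, 0.378, 0.06])]
scene wax_block [(0.81, [0.456, -0.398, 0.03])]
side tip part 61 [[0.5721, 0.0018, 0.1164], [0.5767, 0.0261, 0.1219], [0.5834, 0.0463, 0.1267]]
side lever top 0.4 0.1323
side lever top 0.45 0.1327
side lever top 0.5 0.1319
side lever top 0.63 0.1395
side lever top 0.66 0.1385
side dye_bottle []
side soap_tin [(0.6, [0.574, -0.176, 0.032])]
side tape_measure [(0.84, [0.498, 0.413, 0.061])]
side wax_block [(0.47, [0.448, -0.379, 0.027])]
```

View pics/fin.png

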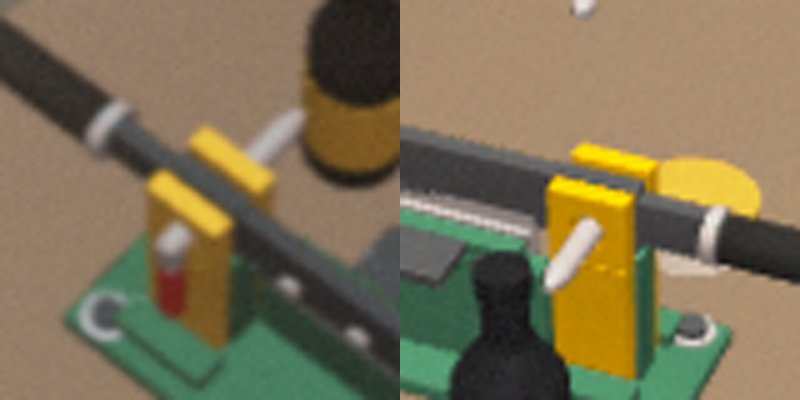

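Left view: the bend is tight at the near cheek at (175,240), with the handle hanging. Right view: the tip sticks out past the far cheek at (575,255). The tip is at y ≈ 0.043, which is the home value. The robot is well clear of everything, so I'll hand in.

```bash
python3 -c "
from station import *
print(finish_job(), sense()['time_s'])"
```

```text
the job is handed in; nothing more can be done
the job is handed in; nothing more can be done
```

The job is handed in: the lever is down on its stop and the lock pin is through the fork and lever, with its bend against the fork. No verdict was reported.

**What I did**
- I pushed the lever down with the fingers shut until the force rose to about 27 N.
- I took the 100 mm pin beside the wax block; the two look-alikes measured about 132 mm.
- I put it in from the tin side, since the bottle blocks the other. After letting go, I pushed the bend home until it met about 13 N.

**Last checks**
- **Lever:** the grip top is at 0.132–0.136 m, against 0.134 m when level.
- **Pin:** the tip came out at y ≈ 0.039 m from the scene camera and 0.046 m from the side one, against 0.043 m expected. The bend shows tight against the cheek with the handle hanging down.
- **Bystanders:** positions were within about 5 mm of the first readings from the same camera in most cases. The scene network put the tin 3 mm off and the side network about 28 mm off in y. The tin's lid was partly hidden in the side view, and the scene reading matched my earlier wrist-camera measurement. The side network did not report the bottle, but the scene camera put it within 4 mm.

**What disagreed**
- **Fingertips:** they measured about 18 mm behind the reported TCP, not 11 mm ahead as described. My first push therefore stopped short at about 0.05 rad, and my first grasp closed above the pin's axis. I corrected both using the measured value.
- **Hand-in clock:** the time line printed the hand-in message instead of a time. The last clock reading was 21.15 s, before the final camera checks, against the 67 s limit.

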